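Load the sample tray and set it on the colour reader

TASK

Take the sample tube lying in the wooden cradle and lay it in the steel tray with the other three, then carry the tray level by its handle, with all four loose tubes staying in it, and set it gently down on the colour reader's lift plate, flat inside the rim, with the handle at the end away from the reader's tower. The plate's height is set differently every time, so feel for it; do not drop the tray or press it down hard, and leave the other things on the table alone.

Things in the scene. Friction and masses are not known exactly. Their poses are not given: they have to be found in the camera images.
- tray_mid (a point): Open steel sample tray, 180 x 100 x 22 mm outside (its x by y by z), walls and floor 4 mm thick, about 0.25 kg, standing on the table. This point: centre of the tray, 11 mm above its underside. x runs along the tray away from its handle, z up. Three sample tubes lie loose across the handle half, parallel to y, and can roll; the half at +x is empty.
- tray_handle (a point): The tray's handle: an upright steel strap on its -x end, 10 mm thick along tray x, 50 mm wide along y, its top 72 mm above the tray's underside. This point: in the strap's mid-plane, 55 mm above the underside and 85 mm from tray_mid towards -x. Axes as the tray's. The load hangs off this end: grip firmly (60 N or more).
- tube1_mid (a point): Stoppered glass sample tube of roasted beans, 20 mm in diameter, 70 mm long, about 30 g, lying loose in the tray. This point: its centre; x along its length, y and z turn as it rolls.
- tube2_mid (a point): Stoppered glass sample tube of roasted beans, 20 mm in diameter, 70 mm long, about 30 g, lying loose in the tray. This point: its centre; x along its length, y and z turn as it rolls.
- tube3_mid (a point): Stoppered glass sample tube of roasted beans, 20 mm in diameter, 70 mm long, about 30 g, lying loose in the tray. This point: its centre; x along its length, y and z turn as it rolls.
- tube4_mid (a point): Stoppered glass sample tube of roasted beans, 20 mm in diameter, 70 mm long, about 30 g, lying in the cradle on the table, its axis 34 mm above the table. This point: its centre; x along its length, y and z turn as it rolls.
- cradle: Fixed wooden cradle for one tube: two V saddles 6 mm thick, 52 mm apart between their middles, on a base 75 x 50 x 6 mm; the saddles reach up to 35 mm. The middle 46 mm of the tube between the saddles is free for the fingers. Origin: centre of the base's underside; x along the tube.
- stand: Fixed lift plate in front of a colour reader: level, 200 x 120 mm (x by y), rim 5 mm high and 4 mm thick, so a 192 x 112 mm pocket. Origin: on the table below the plate's centre; x points to the reader's tower, z up. The plate's upper face lies 50 to 100 mm above the table, set differently every time and not reported: feel for it or see it. It is stiff and holds its height under the tray.
- tower (a point): The reader's tower behind the plate, fixed to the stand: 80 x 100 mm (x by y), 150 mm tall, its face 118 mm from the plate's centre. This point: centre of its top. Axes as the stand's.
- bowl1: Bystander: empty glass bowl, 84 mm across, 55 mm tall. Origin: centre of its underside.
- bowl2: Bystander: as bowl1.
- bowl3: Bystander: as bowl1.
- lids: Bystander: stack of clear lids, 90 mm across, 32 mm tall. Origin: centre of its underside.
- jar: Bystander: closed amber jar, 70 mm across, 90 mm tall. Origin: centre of its underside.
- spoon: Bystander: tasting spoon lying flat. Origin: near its middle, on the table.
Things that resemble listed ones, but are neither listed nor needed, are in the scene too. Leave any pink look-alike of the part that bears tray_mid alone.

How it is judged:
On the way, in this order (a step that is already met when the one before it is completed fails the run):
1. the tube from the cradle lies in the tray with the other three, let go (x of tube1_mid in the frame of tray_mid between -0.085 and 0.085 m and y of tube1_mid in the frame of tray_mid between -0.046 and 0.046 m and z of tube1_mid in the frame of tray_mid between -0.006 and 0.03 m and x of tube2_mid in the frame of tray_mid between -0.085 and 0.085 m and y of tube2_mid in the frame of tray_mid between -0.046 and 0.046 m and z of tube2_mid in the frame of tray_mid between -0.006 and 0.03 m and x of tube3_mid in the frame of tray_mid between -0.085 and 0.085 m and y of tube3_mid in the frame of tray_mid between -0.046 and 0.046 m and z of tube3_mid in the frame of tray_mid between -0.006 and 0.03 m and x of tube4_mid in the frame of tray_mid between -0.085 and 0.085 m and y of tube4_mid in the frame of tray_mid between -0.046 and 0.046 m and z of tube4_mid in the frame of tray_mid between -0.006 and 0.03 m and contact force between the fingers and tube4 below 0.1 N), for 0.2 s.
2. the tray is lifted clear of the table with all four tubes in it (x of tube1_mid in the frame of tray_mid between -0.085 and 0.085 m and y of tube1_mid in the frame of tray_mid between -0.046 and 0.046 m and z of tube1_mid in the frame of tray_mid between -0.006 and 0.03 m and x of tube2_mid in the frame of tray_mid between -0.085 and 0.085 m and y of tube2_mid in the frame of tray_mid between -0.046 and 0.046 m and z of tube2_mid in the frame of tray_mid between -0.006 and 0.03 m and x of tube3_mid in the frame of tray_mid between -0.085 and 0.085 m and y of tube3_mid in the frame of tray_mid between -0.046 and 0.046 m and z of tube3_mid in the frame of tray_mid between -0.006 and 0.03 m and x of tube4_mid in the frame of tray_mid between -0.085 and 0.085 m and y of tube4_mid in the frame of tray_mid between -0.046 and 0.046 m and z of tube4_mid in the frame of tray_mid between -0.006 and 0.03 m and height (world z) of tray_mid above 0.05 m and contact force between the fingers and tray above 1 N), for 0.2 s.
3. the tray is set down on the plate while still held (x of tube1_mid in the frame of tray_mid between -0.085 and 0.085 m and y of tube1_mid in the frame of tray_mid between -0.046 and 0.046 m and z of tube1_mid in the frame of tray_mid between -0.006 and 0.03 m and x of tube2_mid in the frame of tray_mid between -0.085 and 0.085 m and y of tube2_mid in the frame of tray_mid between -0.046 and 0.046 m and z of tube2_mid in the frame of tray_mid between -0.006 and 0.03 m and x of tube3_mid in the frame of tray_mid between -0.085 and 0.085 m and y of tube3_mid in the frame of tray_mid between -0.046 and 0.046 m and z of tube3_mid in the frame of tray_mid between -0.006 and 0.03 m and x of tube4_mid in the frame of tray_mid between -0.085 and 0.085 m and y of tube4_mid in the frame of tray_mid between -0.046 and 0.046 m and z of tube4_mid in the frame of tray_mid between -0.006 and 0.03 m and contact force between stand and tray above 0.5 N and contact force between the fingers and tray above 1 N and horizontal distance between tray_mid and stand below 0.012 m), for 0.1 s.
At the end, for the whole second after the job is handed in: The tray rests on the lift plate inside its rim (centre within 8 mm of the plate's centre along both plate axes, tilted less than 0.02 rad), handle away from the tower, at rest and released, with all four tubes inside it (x of tube1_mid in the frame of tray_mid between -0.085 and 0.085 m and y of tube1_mid in the frame of tray_mid between -0.046 and 0.046 m and z of tube1_mid in the frame of tray_mid between -0.006 and 0.03 m and x of tube2_mid in the frame of tray_mid between -0.085 and 0.085 m and y of tube2_mid in the frame of tray_mid between -0.046 and 0.046 m and z of tube2_mid in the frame of tray_mid between -0.006 and 0.03 m and x of tube3_mid in the frame of tray_mid between -0.085 and 0.085 m and y of tube3_mid in the frame of tray_mid between -0.046 and 0.046 m and z of tube3_mid in the frame of tray_mid between -0.006 and 0.03 m and x of tube4_mid in the frame of tray_mid between -0.085 and 0.085 m and y of tube4_mid in the frame of tray_mid between -0.046 and 0.046 m and z of tube4_mid in the frame of tray_mid between -0.006 and 0.03 m and x of tray_mid in the frame of stand between -0.008 and 0.008 m and y of tray_mid in the frame of stand between -0.008 and 0.008 m and x of tray_handle in the frame of stand below -0.07 m and angle between tray_mid's own z axis and vertical below 0.02 rad and contact force between stand and tray above 1.5 N and linear speed of tray below 0.02 m/s); the robot touches nothing.
It fails at once if the tray is tipped by more than 0.3 rad (angle between tray_mid's own z axis and vertical above 0.3 rad).
It fails at once if one of the three loose tubes leaves the tray (distance between any of tube1_mid, tube2_mid, tube3_mid and tray_mid above 0.11 m).
It fails at once if the tray is knocked or pressed against the reader or its plate with more than 80 N (contact force between stand and tray above 80 N).
It fails at once if the tray is let fall: it moves faster than 0.25 m/s while the fingers do not hold it (linear speed of tray above 0.25 m/s and contact force between the fingers and tray below 0.5 N).
It fails at once if a bystander is moved by more than 30 mm (distance of any of bowl1, bowl2, bowl3, lids, jar, spoon from where it was at the start of the episode above 0.03 m).
It also fails if it takes over 72 s, if anything falls off the work surface, if the arm or the gripper's body presses on something with over 40 N, if the wrist force passes 120 N, or if a joint passes its speed limit or range.

ROBOT

A 7-joint arm with a two-finger parallel gripper is mounted at the origin on the work surface. World frame = base frame: x ahead of the robot, y to its left, z up, the work surface at z = 0. Lengths are in m, angles in rad, forces in N, time in s.
With the tool pointing down it reaches from about 0.4 to 0.85 m from the base axis. Payload 10.4 kg.
Tool frame: the origin (TCP) lies midway between the tips of the shut fingers; the grasp point (between the pads) lies 19 mm behind it; z points along the fingers, y is the direction in which the jaws open and shut (so a half turn about z gives the same grasp; the last joint's range is limited). The gripper opens to 85 mm and grips with 20 to 120 N. Pads are 22 mm wide; open, the fingers measure 114 mm over their backs; the gripper's body (76 mm by 85 mm) begins 54 mm behind the grasp point. The pads swing forward as they close: fully open they stand 13 mm farther back than shut.
Start: joints at [-1.158, 0.332, -0.065, 1.46, 0.022, 1.35, -0.088], TCP at [0.264, 0.567, 0.207] pointing down, gripper open.
Joint ranges: [-2.6, 2.6], [-0.5, 2.12], [-1.47, 1.34], [0.16, 2.42], [-1.27, 4.41], [0.06, 2.06], [-2.6, 2.6]. Speed limits (rad/s): [2.22, 2.22, 2.79, 2.79, 3.14, 3.14, 3.14].

INTERFACE

Orientations are given as a unit quaternion [x, y, z, w].
In Python, from workcell import manip, camera, camera_info, workorder, nets gives the robot as it stands.
- The arm moves only by the tool apply_moves, never from a script. Its argument "commands" is a list of rows, each a list of 5 numbers: the shift along the tool's x, y, z in m, then the turn about the tool's z in degrees, then the gripper command: -1 is fully open, 1 is shut, values between are in proportion. A call has 1 to 5 rows; each row shifts and turns the pose as measured when the row begins, along the tool's axes as they then stand; what a row does not reach is not made up. A row lasts 1/12 s, in which the tool goes at most 41.7 mm and 7.16 degrees, less where a joint would pass 70% of its speed; a pose out of reach is approached as far as the arm can. A call is refused whole if a number of a shift passes 0.0417 or a number of a turn 7.16, either way. A call with a gripper value outside its range is refused whole. The fingers move at their own pace and stop on an object; "squeeze" is the grip in N (left out, the last holds). Time passes only in rows, so rows that do not move let the fingers close. It gives the time, the measured TCP pose, the force and the opening at its end, in the units of the state.
- manip.get_obs(): the state, without advancing time (a new reading comes with each control period).
- camera(name): name is "side" or "top" or "wrist"; returns (picture, depth): 480x640x3 uint8, red, green, blue; 480x640 float32, m along the optical axis (not along the pixel's ray), 0 where there is no reading.
- camera_info(name): a dict with "camera_matrix" (3x3 intrinsics, pixels), "k1" (the pictures are not rectified: a ray, as slopes to the right and down, at radius r is drawn at 1 + k1 r^2 times it, then the intrinsics apply), "xyz" and "rotation" of the camera in the world; the wrist camera has in their place "T_tool_cam" (4x4, takes a point from camera to tool coordinates, whose origin is the TCP and whose axes are the flange's). Camera axes: x right, y down, z forward; pixel columns grow to the right and rows downward; lengths in m; the calibration is good to about 2 mm. A picture is of the moment at which its call begins: read the wrist's pose just before it. camera_info takes no time and is no camera call.
- workorder.hand_in(): hands the job in, once; it reports no verdict.
Trained networks look in the newest picture that a camera, given by its name, has taken for a name from the list of things; names that differ only in an ending like _2 or _b are one class to them, and where a whole thing is asked for, a point or a joint stands for the part that bears it (a point fixed in the world has none). Each returns a list of dicts, best first, with "conf" (0 to 1); they miss things now and then, are a little off and sometimes report something else, mostly with a low value. They report only what shows in the picture. A call takes as long as a camera call. They do not tell look-alikes from the thing itself.
- nets.look_for(camera, thing): "rect" ([left, top, width, height] in pixels, round what is visible of it).
- nets.place_of(camera, thing): "xy" ([column, row] in pixels: a listed point, or the origin of a listed thing).
The state is a dict: "clock": time; "joint_pos": joint angles; "joint_velocities": joint speeds; "tau": joint torques, N m; "position": TCP position; "ee_rot": TCP orientation; "ft_force": force on the tool from outside, world axes, zero at the start; "torque": the same for the moment, N m; "grip_width": opening from 0.0 (shut) to 1.0 (fully open).
Only numpy, scipy, OpenCV 4.12 (cv2) and the standard library are available. Lean on these libraries where they do the work, as an engineer would, in place of code of your own. Each camera call takes 0.05 s, during which the arm holds its last target. There are 200 camera calls.

## Working session

There is one attempt and no reset: what is moved stays moved. The work goes in short steps, Python scripts to look and compute and a tool call to move; the robot and the scene stay as the last step left them, time stands still between calls to the robot, and variables do not carry over. Pictures are saved under pics/ and viewed, about 8 in all and at most 12, crops included, and the job is handed in when it is done.

Besides the shell and the picture viewer there is one more tool, called after "Call:" as name(argument=value, ...) on one line, values as JSON. apply_moves: Moves the arm, as the interface text tells. Its arguments: {"type":"object","properties":{"commands":{"type":"array","items":{"type":"array","items":{"type":"number"}}},"squeeze":{"type":"number"}},"required":["commands"]}

```bash
mkdir -p pics; ls
cat > h.py <<'E'
import numpy as np, cv2
from scipy.spatial.transform import Rotation as R
from workcell import manip, camera, camera_info, workorder, nets
def campose(n):
    i=camera_info(n); K=np.array(i["camera_matrix"],float); k1=i["k1"]
    if n=="wrist":
        o=manip.get_obs(); T=np.eye(4); T[:3,:3]=R.from_quat(o["ee_rot"]).as_matrix(); T[:3,3]=o["position"]
        T=T@np.array(i["T_tool_cam"])
    else:
        T=np.eye(4); r=np.array(i["rotation"],float)
        T[:3,:3]=r if r.shape==(3,3) else R.from_quat(r).as_matrix(); T[:3,3]=i["xyz"]
    return K,k1,T
def ray(c,uv):
    K,k1,T=c
    s=cv2.undistortPoints(np.array([[uv]],float),K,np.array([k1,0,0,0.]))[0,0]
    return T[:3,3],T[:3,:3]@np.array([s[0],s[1],1])
def atz(c,uv,z):
    o,d=ray(c,uv); return o+d*(z-o[2])/d[2]
def atdepth(c,uv,dep):
    o,d=ray(c,uv); return o+d*dep
def cloud(c,dep):
    K,k1,T=c; v,u=np.mgrid[0:480,0:640]
    s=cv2.undistortPoints(np.stack([u,v],-1).reshape(-1,1,2).astype(float),K,np.array([k1,0,0,0.]))[:,0]
    d=dep.reshape(-1,1); p=np.c_[s,np.ones(len(s))]*d
    return (p@T[:3,:3].T+T[:3,3]).reshape(480,640,3)
def save(n,img): cv2.imwrite("pics/"+n,cv2.cvtColor(img,cv2.COLOR_RGB2BGR))
E
python3 - <<'E'
from h import *
np.set_printoptions(precision=3,suppress=True)
print(manip.get_obs())
for n in("top","side"):
    c=campose(n); im,d=camera(n); save(n+"0.png",im); np.save(n+"0.npy",d); print(n,c[2])
    for t in("tray_mid","tray_handle","tube4_mid","cradle","stand","tower"):
        for r in nets.place_of(n,t)[:3]:
            u,v=np.round(r["xy"]).astype(int); p=atdepth(c,r["xy"],d[min(v,479),min(u,639)])
            print(t,round(r["conf"],2),np.array(r["xy"]),p)
E
```

```text
pics
{'clock': 0.0, 'joint_pos': array([-1.158,  0.333, -0.065,  1.461,  0.022,  1.35 , -0.089]), 'joint_velocities': array([ 0.001, -0.   ,  0.001, -0.   , -0.001,  0.001,  0.001]), 'tau': array([  0.   , -62.545,   0.049, -39.161,   0.016,   0.01 ,  -0.   ]), 'position': array([0.264, 0.566, 0.206]), 'ee_rot': array([ 0.216,  0.976, -0.001, -0.   ]), 'ft_force': array([ 0.276,  0.775, -0.492]), 'torque': array([-0.   ,  0.021, -0.024]), 'grip_width': 1.0021860712377133}
top [[ 0.029 -0.994  0.102  0.34 ]
 [-1.    -0.029 -0.007  0.011]
 [ 0.01  -0.102 -0.995  1.612]
 [ 0.     0.     0.     1.   ]]
tray_mid 0.91 [439.4 334.9] [ 0.242 -0.324  0.008]
tray_mid 0.73 [406.4 238.3] [ 0.497 -0.235 -0.003]
tray_handle 0.66 [413.9 266. ] [ 0.419 -0.245  0.069]
tray_handle 0.62 [426. 369.] [ 0.16  -0.278  0.069]
tray_handle 0.52 [224.2 206.3] [0.558 0.249 0.081]
tube4_mid 0.7 [325.5 249. ] [ 0.458 -0.016  0.04 ]
cradle 0.54 [325.7 247.4] [ 0.462 -0.016  0.041]
stand 0.69 [226.8 205.4] [0.562 0.244 0.07 ]
tower 0.96 [217.7 131.7] [0.736 0.263 0.145]
side [[ 0.889 -0.24   0.39  -0.115]
 [-0.458 -0.484  0.746 -1.225]
 [ 0.009 -0.841 -0.54   0.993]
 [ 0.     0.     0.     1.   ]]
tray_mid 0.98 [270.7 366.3] [ 0.233 -0.31   0.006]
tray_mid 0.88 [350.1 310.9] [ 0.485 -0.239  0.023]
tray_handle 0.79 [324.9 312. ] [ 0.41  -0.243  0.051]
tray_handle 0.69 [259.5 199. ] [0.511 0.445 0.004]
tray_handle 0.58 [234.7 350.6] [ 0.158 -0.289  0.07 ]
tube4_mid 0.54 [301.9 260.8] [ 0.459 -0.008  0.043]
cradle 0.56 [304.3 273.8] [ 0.46  -0.021  0.006]
stand 0.77 [296.8 219.6] [0.55  0.221 0.031]
tower 0.61 [340.5 169. ] [0.733 0.27  0.149]
```

Run:
```python
import cv2
a=cv2.imread("pics/top0.png")[110:410,140:540]; cv2.imwrite("pics/top0c.png",cv2.resize(a,(800,600),interpolation=cv2.INTER_CUBIC))
```

```text
(no output)
```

View pics/top0c.png

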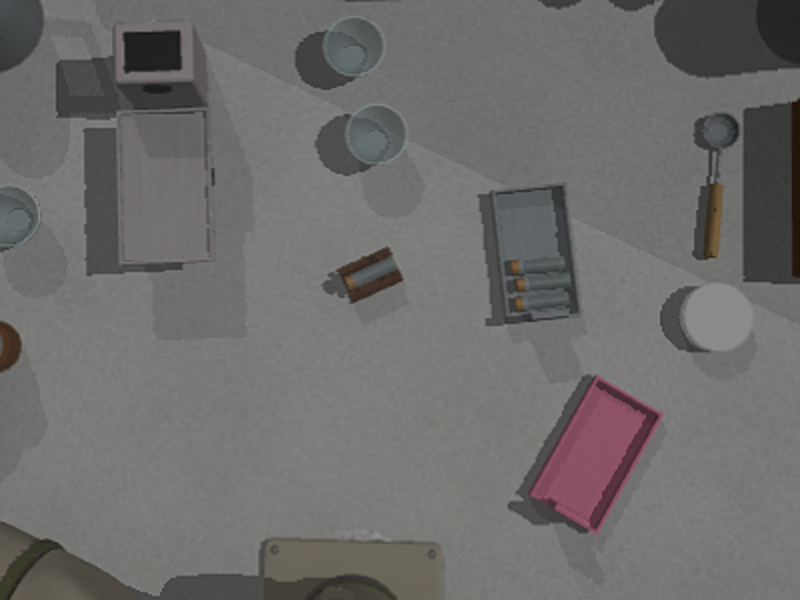

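View pics/side0.png

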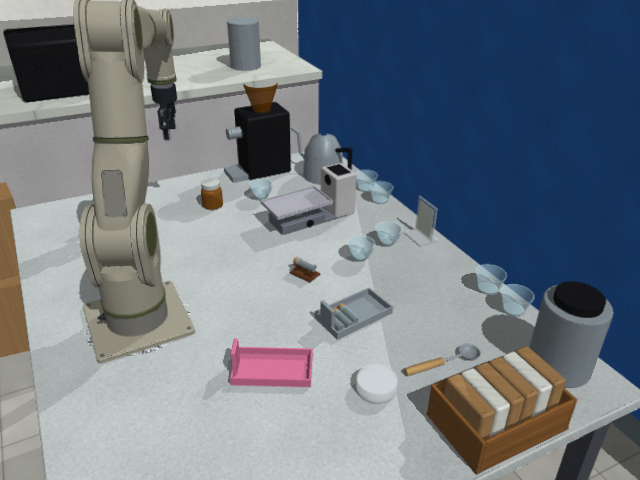

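The top crop shows the grey steel tray with three tubes at about (535,255), which is full px (407,237). Its handle is at the bottom, toward the base. The pink look-alike is at crop (595,455), which I'll leave alone. The cradle is at crop (370,275) and the plate at (165,185), with the tower beyond it at +x. The side view agrees with this. Next I'll get the geometry from depth.

Run:
```python
from h import *
np.set_printoptions(precision=4,suppress=True)
def rect(p,name):
    r=cv2.minAreaRect((p[:,:2]*1000).astype(np.float32)); print(name,len(p),r,"\n",cv2.boxPoints(r)/1000)
for n in("top","side"):
    P=cloud(campose(n),np.load(n+"0.npy")).reshape(-1,3); x,y,z=P.T
    print(n,"table z",np.median(z[(abs(x-.35)<.04)&(abs(y-.1)<.05)]))
    m=(abs(x-.5)<.14)&(abs(y+.238)<.09)
    rect(P[m&(z>.014)&(z<.035)],"tray rim"); 
    h=P[m&(z>.045)]; print("handle",len(h),h.mean(0),h.max(0)); rect(h,"handle")
    m=(abs(x-.46)<.07)&(abs(y+.016)<.07)
    q=P[m&(z>.037)]; rect(q,"tube4"); print(q.mean(0),q[:,2].max())
    m=(abs(x-.56)<.16)&(abs(y-.245)<.1)&(z>.03)
    q=P[m&(x<.655)]; rect(q,"plate"); print("plate z",np.percentile(q[:,2],[5,25,50,75,95]))
    m=(abs(x-.73)<.1)&(abs(y-.26)<.1)&(z>.135); rect(P[m],"tower")
```

```text
top table z 0.00043981445979524025
tray rim 943 ((514.6541137695312, -255.5428009033203), (200.8372344970703, 143.64276123046875), 7.528872013092041) 
 [[ 0.4057 -0.1975]
 [ 0.4245 -0.3399]
 [ 0.6236 -0.3136]
 [ 0.6048 -0.1712]]
handle 82 [ 0.4168 -0.2454  0.0702] [ 0.4248 -0.2213  0.0796]
handle 82 ((417.1213684082031, -245.76089477539062), (9.984339714050293, 48.71940231323242), 7.348715782165527) 
 [[ 0.4091 -0.2222]
 [ 0.4153 -0.2706]
 [ 0.4252 -0.2693]
 [ 0.419  -0.221 ]]
tube4 186 ((468.11932373046875, -15.351280212402344), (26.15933609008789, 69.81793212890625), 28.04936408996582) 
 [[ 0.4402  0.0093]
 [ 0.473  -0.0523]
 [ 0.4961 -0.04  ]
 [ 0.4632  0.0216]]
[ 0.4667 -0.0171  0.0436] 0.05411256797611763
plate 3379 ((562.9536743164062, 255.8175048828125), (190.73867797851562, 121.24247741699219), 4.024325370788574) 
 [[0.4636 0.3096]
 [0.4721 0.1887]
 [0.6623 0.202 ]
 [0.6538 0.323 ]]
plate z [0.0717 0.0751 0.0775 0.0802 0.0839]
tower 1299 ((723.0601196289062, 266.109375), (84.46759033203125, 100.17638397216797), 3.8117103576660156) 
 [[0.6776 0.3133]
 [0.6842 0.2133]
 [0.7685 
[... 454 characters left out ...]
]
 [ 0.4094 -0.2727]
 [ 0.426  -0.2703]
 [ 0.4184 -0.2185]]
tube4 104 ((460.8101806640625, -14.473342895507812), (23.006444931030273, 75.04473876953125), 25.862085342407227) 
 [[ 0.4341  0.0143]
 [ 0.4668 -0.0533]
 [ 0.4875 -0.0432]
 [ 0.4548  0.0243]]
[ 0.4603 -0.0162  0.0408] 0.0477920194038558
plate 1637 ((559.8446655273438, 255.32546997070312), (196.4921875, 134.5177459716797), 3.6239421367645264) 
 [[0.4575 0.3162]
 [0.466  0.182 ]
 [0.6621 0.1944]
 [0.6536 0.3287]]
plate z [0.0316 0.0712 0.075  0.0773 0.0809]
tower 441 ((718.8446044921875, 263.52685546875), (84.17302703857422, 108.97149658203125), 5.102194786071777) 
 [[0.6721 0.3141]
 [0.6818 0.2055]
 [0.7656 0.213 ]
 [0.7559 0.3215]]
```

```bash
cat >> h.py <<'E'
def state():
    o=manip.get_obs(); m=R.from_quat(o["ee_rot"]).as_matrix()
    print("t %.2f"%o["clock"],"p",np.round(o["position"],4),"yawx %.1f"%np.degrees(np.arctan2(m[1,0],m[0,0])),"tilt %.2f"%np.degrees(np.arccos(-m[2,2])),"F",np.round(o["ft_force"],1),"w %.3f"%o["grip_width"]); return o
def plan(p,yaw,n):
    "n rows of tool shifts/turn to world p with tool x at heading yaw (deg)"
    o=state(); q=np.array(o["position"]); M=R.from_quat(o["ee_rot"]).as_matrix()
    y0=np.degrees(np.arctan2(M[1,0],M[0,0])); dy=(yaw-y0+180)%360-180
    for i in range(n):
        d=M.T@((np.array(p)-q)/n); print(np.round(d,4),round(-dy/n,2))
        M=M@R.from_euler("z",-dy/n,degrees=True).as_matrix();
E
python3 - <<'E'
from h import *
print(camera_info("wrist")["T_tool_cam"])
plan([.465,-.016,.206],118,20)
E
```

```text
[[ 5.04306042e-04 -9.58988268e-01 -2.83445315e-01  7.14543052e-02]
 [ 9.99999784e-01  6.03355683e-04 -2.62149646e-04  6.95145033e-04]
 [ 4.22416777e-04 -2.83445122e-01  9.58988365e-01 -1.65841357e-01]
 [ 0.00000000e+00  0.00000000e+00  0.00000000e+00  1.00000000e+00]]
t 0.70 p [0.2638 0.5666 0.2071] yawx 155.0 tilt 0.01 F [ 0.6 -0.3 -0.4] w 1.004
[-0.0214 -0.0222  0.0001] 1.85
[-0.0221 -0.0215  0.0001] 1.85
[-0.0228 -0.0207  0.0001] 1.85
[-0.0235 -0.02    0.0001] 1.85
[-0.0241 -0.0192  0.0001] 1.85
[-0.0247 -0.0184  0.0001] 1.85
[-0.0253 -0.0176  0.0001] 1.85
[-0.0258 -0.0168  0.0001] 1.85
[-0.0264 -0.0159  0.0001] 1.85
[-0.0269 -0.0151  0.0001] 1.85
[-0.0273 -0.0142  0.0001] 1.85
[-0.0278 -0.0133  0.0001] 1.85
[-0.0282 -0.0124  0.0001] 1.85
[-0.0286 -0.0115  0.0001] 1.85
[-0.0289 -0.0106  0.0001] 1.85
[-0.0293 -0.0096  0.0001] 1.85
[-0.0296 -0.0087  0.0001] 1.85
[-0.0298 -0.0077  0.0001] 1.85
[-0.0301 -0.0068  0.0001] 1.85
[-0.0303 -0.0058  0.0001] 1.85
```

Call:
apply_moves(commands=[[-0.0214,-0.0222,0,1.85,-1],[-0.0221,-0.0215,0,1.85,-1],[-0.0228,-0.0207,0,1.85,-1],[-0.0235,-0.02,0,1.85,-1],[-0.0241,-0.0192,0,1.85,-1]])

```text
clock: 1.12
position: [0.3106, 0.4215, 0.2051]
ee_rot: [0.292, 0.957, 0.0, -0.002]
ft_force: [0.8, 1.3, 0.6]
grip_width: 1.001
```

Call:
apply_moves(commands=[[-0.0247,-0.0184,0,1.85,-1],[-0.0253,-0.0176,0,1.85,-1],[-0.0258,-0.0168,0,1.85,-1],[-0.0264,-0.0159,0,1.85,-1],[-0.0269,-0.0151,0,1.85,-1]])

```text
clock: 1.53
position: [0.3627, 0.2687, 0.2053]
ee_rot: [0.372, 0.928, 0.001, -0.002]
ft_force: [0.6, 0.0, 0.7]
grip_width: 0.995
```

Call:
apply_moves(commands=[[-0.0273,-0.0142,0,1.85,-1],[-0.0278,-0.0133,0,1.85,-1],[-0.0282,-0.0124,0,1.85,-1],[-0.0286,-0.0115,0,1.85,-1],[-0.0289,-0.0106,0,1.85,-1]])

```text
clock: 1.95
position: [0.4134, 0.1151, 0.2057]
ee_rot: [0.449, 0.894, 0.003, -0.002]
ft_force: [0.1, 0.6, -0.3]
grip_width: 0.995
```

Call:
apply_moves(commands=[[-0.0293,-0.0096,0,1.85,-1],[-0.0296,-0.0087,0,1.85,-1],[-0.0298,-0.0077,0,1.85,-1],[-0.0301,-0.0068,0,1.85,-1],[-0.0303,-0.0058,0,1.85,-1]])

```text
clock: 2.37
position: [0.463, -0.0393, 0.2062]
ee_rot: [0.523, 0.852, 0.005, -0.001]
ft_force: [0.2, -0.2, -0.4]
grip_width: 1.0
```

```bash
cat > look4.py <<'E'
from h import *
import sys
np.set_printoptions(precision=4,suppress=True)
state(); c=campose("wrist"); im,d=camera("wrist"); save(sys.argv[1],im)
P=cloud(c,d); x,y,z=P.reshape(-1,3).T
q=P.reshape(-1,3)[(d.ravel()>0)&(abs(x-.465)<.06)&(abs(y+.016)<.06)&(z>.0375)&(z<.06)]
r=cv2.minAreaRect((q[:,:2]*1000).astype(np.float32)); print(len(q),r,q[:,2].max()); print(cv2.boxPoints(r)/1000)
for t in("tube4_mid","cradle"):
    for r in nets.place_of("wrist",t)[:2]: print(t,r["conf"],r["xy"],atz(c,r["xy"],.034 if t[0]=="t" else 0))
plan([.465,-.016,.206],118,5)
E
python3 look4.py w1.png
```

```text
t 2.37 p [ 0.463  -0.0393  0.2062] yawx 116.9 tilt 0.61 F [ 0.2 -0.2 -0.4] w 1.000
1871 ((466.4144592285156, -12.132457733154297), (18.5958251953125, 69.75196838378906), 26.276241302490234) 0.04470443617034686
[[ 0.4426  0.015 ]
 [ 0.4735 -0.0475]
 [ 0.4902 -0.0393]
 [ 0.4593  0.0233]]
tube4_mid 0.86 [335.1, 178.2] [ 0.4649 -0.0122  0.034 ]
cradle 0.62 [337.8, 174.9] [ 0.4691 -0.0121  0.    ]
t 2.52 p [ 0.463  -0.0401  0.206 ] yawx 116.7 tilt 0.57 F [ 0.4  0.4 -1.1] w 0.998
[0.0041 0.0025 0.    ] -0.25
[0.0041 0.0025 0.    ] -0.25
[0.0041 0.0026 0.    ] -0.25
[0.0041 0.0026 0.    ] -0.25
[0.0041 0.0026 0.    ] -0.25
```

Run:
```python
from h import *
plan([.465,-.0125,.08],116.3,5)
```

```text
t 2.52 p [ 0.463  -0.0401  0.206 ] yawx 116.7 tilt 0.57 F [ 0.4  0.4 -1.1] w 0.998
[0.0046 0.0026 0.0253] 0.09
[0.0046 0.0026 0.0253] 0.09
[0.0046 0.0026 0.0253] 0.09
[0.0046 0.0026 0.0253] 0.09
[0.0046 0.0026 0.0253] 0.09
```

Call:
apply_moves(commands=[[0.0046,0.0026,0.025,0.1,-1],[0.0046,0.0026,0.025,0.1,-1],[0.0046,0.0026,0.025,0.1,-1],[0.0046,0.0026,0.025,0.1,-1],[0.0046,0.0026,0.025,0.1,-1]])

```text
clock: 2.93
position: [0.4692, -0.0079, 0.0828]
ee_rot: [0.527, 0.85, 0.01, 0.003]
ft_force: [0.8, 0.4, -0.3]
grip_width: 1.0
```

Run:
```python
from h import *
plan([.465,-.0125,.014],116.3,5)
```

```text
t 2.93 p [ 0.4692 -0.0079  0.0828] yawx 116.4 tilt 1.23 F [ 0.8  0.4 -0.3] w 1.000
[-0.0005 -0.0014  0.0137] 0.02
[-0.0005 -0.0014  0.0137] 0.02
[-0.0005 -0.0014  0.0137] 0.02
[-0.0005 -0.0014  0.0137] 0.02
[-0.0005 -0.0014  0.0137] 0.02
```

Call:
apply_moves(commands=[[-0.0005,-0.0014,0.0137,0,-1],[-0.0005,-0.0014,0.0137,0,-1],[-0.0005,-0.0014,0.0137,0,-1],[-0.0005,-0.0014,0.0137,0,-1],[-0.0005,-0.0014,0.01,0,-1]])

```text
clock: 3.35
position: [0.4614, -0.0042, 0.0115]
ee_rot: [0.522, 0.853, 0.01, 0.0]
ft_force: [-0.5, 0.1, 0.5]
grip_width: 0.995
```

Call:
apply_moves(commands=[[0,0,0,0,-1]])

```text
clock: 3.43
position: [0.4598, -0.0036, 0.0098]
ee_rot: [0.521, 0.854, 0.009, -0.001]
ft_force: [-0.3, 0.3, -0.0]
grip_width: 1.005
```

Run:
```python
from h import *
plan([.465,-.0125,.014],116.3,1)
```

```text
t 3.43 p [ 0.4598 -0.0036  0.0098] yawx 117.2 tilt 1.01 F [-0.3  0.3 -0. ] w 1.005
[-0.0103  0.0006 -0.0043] 0.91
```

Call:
apply_moves(commands=[[-0.005,0.0003,-0.003,0.5,-1],[-0.005,0.0003,-0.001,0.3,-1],[0,0,0,0,-1]])

```text
clock: 3.68
position: [0.4658, -0.0116, 0.0151]
ee_rot: [0.527, 0.85, 0.009, -0.001]
ft_force: [-0.1, -0.2, 0.4]
grip_width: 0.999
```

Run:
```python
from h import *
plan([.465,-.0125,.014],116.3,1)
```

```text
t 3.68 p [ 0.4658 -0.0116  0.0151] yawx 116.5 tilt 1.06 F [-0.1 -0.2  0.4] w 0.999
[-0.0005 -0.0011  0.0011] 0.16
```

Call:
apply_moves(commands=[[0,-0.0008,0.001,0,1],[0,0,0,0,1],[0,0,0,0,1],[0,0,0,0,1],[0,0,0,0,1]], squeeze=25)

```text
clock: 4.1
position: [0.4671, -0.0121, 0.0164]
ee_rot: [0.527, 0.85, 0.011, 0.001]
ft_force: [-0.3, -0.3, 0.6]
grip_width: 0.297
```

Call:
apply_moves(commands=[[0,0,0,0,1],[0,0,0,0,1],[0,0,0,0,1],[0,0,0,0,1],[0,0,0,0,1]])

```text
clock: 4.52
position: [0.4682, -0.0127, 0.0202]
ee_rot: [0.527, 0.85, 0.012, 0.001]
ft_force: [0.1, 0.2, 0.0]
grip_width: 0.002
```

Run:
```python
from h import *
plan([.465,-.0125,.16],116.3,6)
```

```text
t 4.52 p [ 0.4682 -0.0127  0.0202] yawx 116.3 tilt 1.36 F [0.1 0.2 0. ] w 0.002
[ 0.0005  0.     -0.0233] 0.01
[ 0.0005  0.     -0.0233] 0.01
[ 0.0005  0.     -0.0233] 0.01
[ 0.0005  0.     -0.0233] 0.01
[ 0.0005  0.     -0.0233] 0.01
[ 0.0005  0.     -0.0233] 0.01
```

Run:
```python
from h import *
for i in range(3):
    o=state(); camera("top") if i<2 else 0
im,d=camera("wrist"); save("w2.png",im); print(nets.place_of("wrist","tube4_mid"))
```

```text
t 4.52 p [ 0.4682 -0.0127  0.0202] yawx 116.3 tilt 1.36 F [0.1 0.2 0. ] w 0.002
t 4.57 p [ 0.4682 -0.0127  0.0201] yawx 116.3 tilt 1.36 F [-0.1  0.3  0.5] w -0.003
t 4.62 p [ 0.468  -0.0127  0.0198] yawx 116.4 tilt 1.34 F [ 1.  -1.6  3.9] w 0.001
[{'xy': [315.4, 297.9], 'conf': 0.88}]
```

View pics/w2.png

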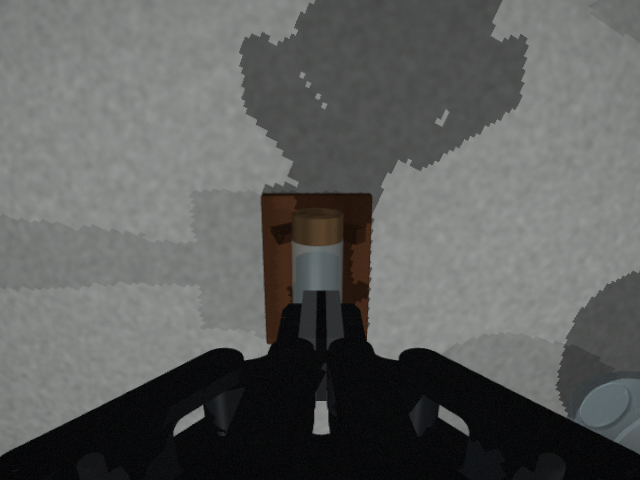

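Run:
```python
from h import *
np.set_printoptions(precision=3,suppress=True)
c=campose("wrist"); im,d=camera("wrist"); P=cloud(c,d)
T=np.eye(4); o=state(); T[:3,:3]=R.from_quat(o["ee_rot"]).as_matrix(); T[:3,3]=o["position"]
print(c[0][0,0])
for v in range(190,350,8): print(v,P[v,318],im[v,318],(np.linalg.inv(T)@np.r_[P[v,318],1])[:3])
for u in range(260,380,8): print(u,P[260,u])
```

```text
t 4.77 p [ 0.468 -0.013  0.02 ] yawx 116.4 tilt 1.34 F [ 0.3 -0.1  5.7] w -0.001
413.2478153568806
190 [ 0.451  0.022 -0.001] [82 84 82] [ 0.039 -0.     0.021]
198 [0.452 0.02  0.006] [39 24 12] [ 0.037 -0.     0.014]
206 [0.453 0.017 0.005] [38 21 12] [ 0.033 -0.     0.015]
214 [0.452 0.019 0.035] [43 34 22] [ 0.036 -0.    -0.015]
222 [0.452 0.019 0.044] [83 63 43] [ 0.035 -0.    -0.024]
230 [0.454 0.016 0.042] [83 63 42] [ 0.032 -0.    -0.022]
238 [0.455 0.013 0.042] [84 63 43] [ 0.029 -0.    -0.022]
246 [0.456 0.011 0.044] [98 98 95] [ 0.027 -0.    -0.024]
254 [0.457 0.008 0.043] [ 96 106 107] [ 0.023 -0.    -0.023]
262 [0.459 0.005 0.042] [ 98 107 108] [ 0.02  -0.    -0.022]
270 [0.46  0.002 0.044] [101 110 111] [ 0.017 -0.    -0.024]
278 [ 0.462 -0.001  0.042] [101 109 110] [ 0.014 -0.    -0.023]
286 [ 0.463 -0.004  0.043] [100 110 111] [ 0.011 -0.    -0.023]
294 [ 0.463 -0.003  0.051] [6 6 7] [ 0.011 -0.    -0.032]
302 [ 0.463 -0.003  0.058] [12 11 12] [ 0.011  0.    -0.038]
310 [ 0.463 -0.003  0.064] [10 11 11] [ 0.011  0.    -0.044]
318 [ 0.463 -0.004  0.069] [6 5 7] [ 0.011  0.    -0.049]
326 [ 0.463 -0.004  0.074] [5 4 7] [ 0.011  0.    -0.054]
334 [ 0.463 -0.004  0.078] [6 5 5] [ 0.011  0.    -0.058]
342 [ 0.463 -0.005  0.08 ] [11 13 12] [ 0.009  0.    -0.061]
260 [ 0.441 -0.02  -0.   ]
268 [ 0.444 -0.016  0.005]
276 [ 0.447 -0.015  0.005]
284 [ 0.451 -0.013  0.005]
292 [ 0.451 -0.001  0.036]
300 [0.453 0.002 0.041]
308 [0.455 0.004 0.042]
316 [0.458 0.005 0.043]
324 [0.461 0.006 0.042]
332 [0.463 0.007 0.041]
340 [0.467 0.008 0.037]
348 [0.477 0.    0.005]
356 [0.481 0.002 0.005]
364 [0.484 0.003 0.005]
372 [0.488 0.004 0.001]
```

Grip reads shut, but the tube top is still at z 0.043 under the fingers. I'll rise a little and check where the tips really are.

Call:
apply_moves(commands=[[0,0,-0.02,0,1],[0,0,-0.02,0,1],[0,0,-0.02,0,1],[0,0,-0.01,0,1],[0,0,0,0,1]])

```text
clock: 5.18
position: [0.4648, -0.0141, 0.0898]
ee_rot: [0.527, 0.85, 0.009, -0.001]
ft_force: [0.1, 0.2, 0.3]
grip_width: 0.001
```

Run:
```python
from h import *
np.set_printoptions(precision=3,suppress=True)
c=campose("wrist"); im,d=camera("wrist"); save("w3.png",im); P=cloud(c,d)
T=np.eye(4); o=state(); T[:3,:3]=R.from_quat(o["ee_rot"]).as_matrix(); T[:3,3]=o["position"]
for v in range(200,350,8): print(v,P[v,312],im[v,312],(np.linalg.inv(T)@np.r_[P[v,312],1])[:3])
```

```text
t 5.23 p [ 0.465 -0.014  0.089] yawx 116.4 tilt 1.05 F [ 0.1 -0.2  0.3] w 0.001
200 [0.449 0.011 0.042] [97 73 49] [ 0.029 -0.003  0.047]
208 [0.451 0.007 0.041] [91 91 87] [ 0.024 -0.003  0.048]
216 [0.453 0.003 0.041] [70 76 77] [ 0.02  -0.004  0.048]
224 [ 0.455 -0.001  0.041] [71 76 78] [ 0.015 -0.004  0.048]
232 [ 0.457 -0.005  0.041] [70 76 77] [ 0.011 -0.004  0.048]
240 [ 0.459 -0.009  0.041] [71 77 78] [ 0.007 -0.004  0.048]
248 [ 0.461 -0.013  0.041] [72 77 78] [ 0.002 -0.004  0.048]
256 [ 0.463 -0.018  0.039] [72 78 77] [-0.003 -0.004  0.049]
264 [ 0.465 -0.021  0.041] [72 77 78] [-0.007 -0.004  0.047]
272 [ 0.467 -0.026  0.041] [71 77 77] [-0.012 -0.004  0.048]
280 [ 0.469 -0.03   0.042] [72 77 78] [-0.016 -0.004  0.047]
288 [ 0.471 -0.034  0.042] [73 78 80] [-0.021 -0.004  0.047]
296 [ 0.458 -0.006  0.123] [40 42 44] [ 0.011 -0.002 -0.034]
304 [ 0.458 -0.006  0.128] [40 41 44] [ 0.01  -0.002 -0.039]
312 [ 0.458 -0.006  0.135] [42 44 45] [ 0.011 -0.002 -0.046]
320 [ 0.458 -0.006  0.141] [41 43 44] [ 0.011 -0.001 -0.052]
328 [ 0.458 -0.006  0.144] [41 42 44] [ 0.01  -0.001 -0.055]
336 [ 0.458 -0.006  0.15 ] [40 41 44] [ 0.011 -0.001 -0.061]
344 [ 0.459 -0.008  0.15 ] [17 20 21] [ 0.008 -0.001 -0.061]
```

View pics/w3.png

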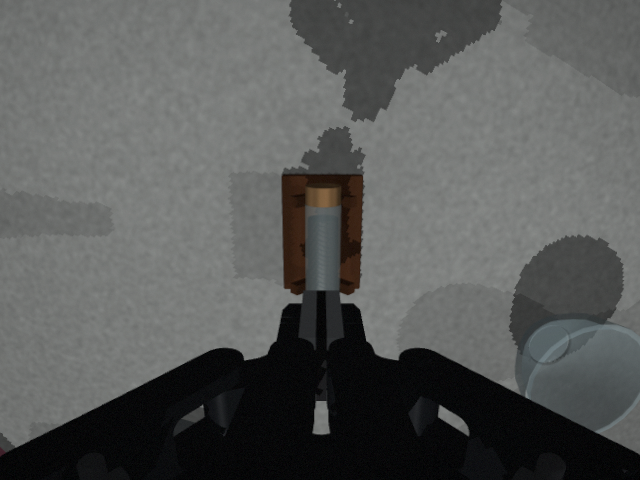

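The shut tips end at row 292, about 25 mm behind the reported TCP. The tube is untouched in the cradle at (322,235). So the fingers closed above it, which also fits the contact at TCP z 0.020 with the tube top at 0.044. I'll use a tip offset of +25 mm and grip at TCP z of about -0.008.

Call:
apply_moves(commands=[[0,0,0,0,-1],[0,0,0,0,-1],[0,0,0,0,-1],[0,0,0,0,-1],[0,0,0,0,-1]])

```text
clock: 5.65
position: [0.462, -0.0139, 0.0846]
ee_rot: [0.527, 0.85, 0.007, -0.004]
ft_force: [0.1, 0.2, 0.0]
grip_width: 0.705
```

Run:
```python
from h import *
plan([.465,-.0125,.012],116.3,8)
```

```text
t 5.65 p [ 0.462  -0.0139  0.0846] yawx 116.4 tilt 0.89 F [0.1 0.2 0. ] w 0.705
[-0.0001  0.0003  0.0091] 0.02
[-0.0001  0.0003  0.0091] 0.02
[-0.0001  0.0003  0.0091] 0.02
[-0.0001  0.0003  0.0091] 0.02
[-0.0001  0.0003  0.0091] 0.02
[-0.0001  0.0003  0.0091] 0.02
[-0.0001  0.0003  0.0091] 0.02
[-0.0001  0.0003  0.0091] 0.02
```

Call:
apply_moves(commands=[[0,0.0003,0.009,0,-1],[0,0.0003,0.009,0,-1],[0,0.0003,0.009,0,-1],[0,0.0003,0.009,0,-1],[0,0.0003,0.009,0,-1]])

```text
clock: 6.07
position: [0.4636, -0.0125, 0.0355]
ee_rot: [0.527, 0.85, 0.007, -0.003]
ft_force: [0.1, -0.6, -0.3]
grip_width: 0.999
```

Call:
apply_moves(commands=[[0,0,0.009,0,-1],[0,0,0.009,0,-1],[0,0,0.006,0,-1],[0,0,0,0,-1]])

```text
clock: 6.4
position: [0.4616, -0.0124, 0.0058]
ee_rot: [0.527, 0.85, 0.005, -0.005]
ft_force: [-0.4, 0.1, -0.2]
grip_width: 1.001
```

Run:
```python
from h import *
plan([.465,-.0125,-.009],116.3,3)
```

```text
t 6.40 p [ 0.4616 -0.0124  0.0058] yawx 116.4 tilt 0.82 F [-0.4  0.1 -0.2] w 1.001
[-0.0006  0.001   0.0049] 0.04
[-0.0006  0.001   0.0049] 0.04
[-0.0006  0.001   0.0049] 0.04
```

Call:
apply_moves(commands=[[-0.0006,0.001,0.005,0,-1],[-0.0006,0.001,0.005,0,-1],[-0.0006,0.001,0.004,0,-1],[0,0,0,0,-1]])

```text
clock: 6.73
position: [0.4659, -0.0125, -0.0094]
ee_rot: [0.527, 0.85, 0.005, -0.005]
ft_force: [-0.3, -0.6, -0.7]
grip_width: 1.001
```

Call:
apply_moves(commands=[[0,0,0,0,1],[0,0,0,0,1],[0,0,0,0,1],[0,0,0,0,1],[0,0,0,0,1]], squeeze=30)

```text
clock: 7.15
position: [0.4667, -0.0125, -0.0087]
ee_rot: [0.527, 0.85, 0.006, -0.004]
ft_force: [0.6, 0.2, -0.2]
grip_width: 0.298
```

Call:
apply_moves(commands=[[0,0,0,0,1],[0,0,0,0,1],[0,0,0,0,1],[0,0,0,0,1]])

```text
clock: 7.48
position: [0.4665, -0.0126, -0.0084]
ee_rot: [0.527, 0.85, 0.006, -0.004]
ft_force: [-0.1, -0.6, -0.0]
grip_width: 0.226
```

Call:
apply_moves(commands=[[0,0,-0.02,0,1],[0,0,-0.025,0,1],[0,0,-0.03,0,1],[0,0,-0.03,0,1],[0,0,-0.02,0,1]])

```text
clock: 7.9
position: [0.4628, -0.0151, 0.1168]
ee_rot: [0.527, 0.85, 0.002, -0.007]
ft_force: [0.9, 0.5, -0.5]
grip_width: 0.221
```

Run:
```python
from h import *
plan([.536,-.2295,.13],97.6,12)
```

```text
t 7.90 p [ 0.4628 -0.0151  0.1168] yawx 116.4 tilt 0.86 F [ 0.9  0.5 -0.5] w 0.221
[-0.0187 -0.0025 -0.0014] 1.56
[-0.0188 -0.002  -0.0014] 1.56
[-0.0188 -0.0015 -0.0014] 1.56
[-0.0188 -0.0009 -0.0014] 1.56
[-0.0189 -0.0004 -0.0014] 1.56
[-0.0189  0.0001 -0.0014] 1.56
[-0.0189  0.0006 -0.0014] 1.56
[-0.0188  0.0011 -0.0014] 1.56
[-0.0188  0.0016 -0.0014] 1.56
[-0.0187  0.0021 -0.0014] 1.56
[-0.0187  0.0027 -0.0014] 1.56
[-0.0186  0.0032 -0.0014] 1.56
```

Call:
apply_moves(commands=[[-0.0187,-0.0025,-0.0014,1.56,1],[-0.0188,-0.002,-0.0014,1.56,1],[-0.0188,-0.0015,-0.0014,1.56,1],[-0.0188,-0.0009,-0.0014,1.56,1],[-0.0189,-0.0004,-0.0014,1.56,1]])

```text
clock: 8.32
position: [0.497, -0.108, 0.1255]
ee_rot: [0.585, 0.811, 0.005, -0.006]
ft_force: [-0.7, 0.8, -0.3]
grip_width: 0.223
```

Call:
apply_moves(commands=[[-0.0189,0.0001,-0.0014,1.56,1],[-0.0189,0.0006,-0.0014,1.56,1],[-0.0188,0.0011,-0.0014,1.56,1],[-0.0188,0.0016,-0.0014,1.56,1],[-0.0187,0.0021,-0.0014,1.56,1]])

```text
clock: 8.73
position: [0.5245, -0.2123, 0.1249]
ee_rot: [0.647, 0.762, -0.001, -0.008]
ft_force: [-0.2, 0.2, -0.3]
grip_width: 0.224
```

Call:
apply_moves(commands=[[-0.015,0.0027,-0.0014,1.56,1],[-0.01,0.0032,-0.0014,1.56,1],[0,0,0,0,1],[0,0,0,0,1]])

```text
clock: 9.07
position: [0.5311, -0.2487, 0.1224]
ee_rot: [0.675, 0.738, -0.006, -0.009]
ft_force: [-0.2, 0.6, -0.3]
grip_width: 0.219
```

```bash
cat > lookt.py <<'E'
from h import *
import sys
np.set_printoptions(precision=4,suppress=True)
state(); c=campose("wrist"); im,d=camera("wrist"); save(sys.argv[1],im)
for t in("tray_mid","tray_handle","tube1_mid"):
    for r in nets.place_of("wrist",t)[:4]: print(t,round(r["conf"],2),r["xy"],atz(c,r["xy"],{"tray_mid":.011,"tray_handle":.055}.get(t,.014)))
P=cloud(c,d).reshape(-1,3); x,y,z=P.T
q=P[(d.ravel()>0)&(abs(x-.495)<.13)&(abs(y+.235)<.08)&(z>.018)&(z<.026)]
r=cv2.minAreaRect((q[:,:2]*1000).astype(np.float32)); print(len(q),r); print(cv2.boxPoints(r)/1000)
E
python3 lookt.py w4.png
```

```text
t 9.07 p [ 0.5311 -0.2487  0.1224] yawx 95.2 tilt 1.20 F [-0.2  0.6 -0.3] w 0.219
tray_mid 0.79 [280.7, 196.8] [ 0.5007 -0.2322  0.011 ]
tray_handle 0.67 [134.2, 215.7] [ 0.4183 -0.2428  0.055 ]
tube1_mid 0.78 [187.1, 199.2] [ 0.4369 -0.2391  0.014 ]
12568 ((501.62274169921875, -232.71392822265625), (181.38697814941406, 100.64119720458984), 7.6292619705200195)
[[ 0.4051 -0.1949]
 [ 0.4184 -0.2946]
 [ 0.5982 -0.2705]
 [ 0.5848 -0.1708]]
```

View pics/w4.png

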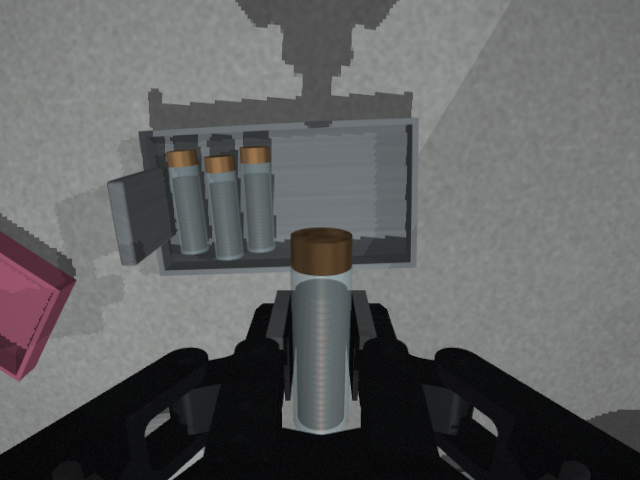

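Three tubes lie at columns 185-258 in the grey tray, with the right half empty. The held tube is straight at (322,330). The rim fit is 181 x 101 mm, centred at (0.5016,-0.2327) with yaw 7.6°. The target is tray x +0.041.

Run:
```python
from h import *
plan([.5422,-.2273,.05],97.6,6)
```

```text
t 9.27 p [ 0.5319 -0.2466  0.1233] yawx 95.3 tilt 1.11 F [ 0.6  0.2 -0.5] w 0.226
[0.003  0.0022 0.0122] -0.38
[0.0029 0.0023 0.0122] -0.38
[0.0029 0.0023 0.0122] -0.38
[0.0029 0.0023 0.0122] -0.38
[0.0029 0.0023 0.0122] -0.38
[0.0029 0.0023 0.0122] -0.38
```

Call:
apply_moves(commands=[[0.003,0.0022,0.012,-0.4,1],[0.003,0.0022,0.012,-0.4,1],[0.003,0.0022,0.012,-0.4,1],[0.003,0.0022,0.012,-0.4,1],[0.003,0.0022,0.012,-0.4,1]])

```text
clock: 9.68
position: [0.5423, -0.226, 0.0597]
ee_rot: [0.657, 0.753, -0.002, -0.007]
ft_force: [0.0, 0.6, -0.0]
grip_width: 0.22
```

Call:
apply_moves(commands=[[0,0,0.006,0,1],[0,0,0,0,1]])

```text
clock: 9.85
position: [0.5408, -0.2233, 0.0489]
ee_rot: [0.656, 0.754, -0.004, -0.01]
ft_force: [0.6, -0.2, -1.0]
grip_width: 0.218
```

Run:
```python
from h import *
plan([.5422,-.2273,-.01],97.6,5)
```

```text
t 9.85 p [ 0.5408 -0.2233  0.0489] yawx 98.0 tilt 1.20 F [ 0.6 -0.2 -1. ] w 0.218
[-0.001   0.0004  0.0118] 0.07
[-0.001   0.0004  0.0118] 0.07
[-0.001   0.0004  0.0118] 0.07
[-0.001   0.0004  0.0118] 0.07
[-0.001   0.0004  0.0118] 0.07
```

Call:
apply_moves(commands=[[-0.001,0.0004,0.0115,0.07,1],[-0.001,0.0004,0.0115,0.07,1],[-0.001,0.0004,0.0115,0.07,1],[-0.001,0.0004,0.0115,0.07,1],[-0.001,0.0004,0.0115,0.07,1]])

```text
clock: 10.27
position: [0.5437, -0.229, -0.0121]
ee_rot: [0.659, 0.752, -0.003, -0.008]
ft_force: [-0.8, -0.7, 0.2]
grip_width: 0.221
```

Call:
apply_moves(commands=[[0,0,0.003,0,1],[0,0,0,0,1]])

```text
clock: 10.43
position: [0.5418, -0.2291, -0.0188]
ee_rot: [0.659, 0.752, -0.004, -0.01]
ft_force: [-0.5, -0.2, -0.8]
grip_width: 0.216
```

Run:
```python
from h import *
plan([.5422,-.2273,-.020],97.6,1)
```

```text
t 10.43 p [ 0.5418 -0.2291 -0.0188] yawx 97.5 tilt 1.23 F [-0.5 -0.2 -0.8] w 0.216
[0.0018 0.0007 0.0012] -0.12
```

Call:
apply_moves(commands=[[0,0,0,0,0.4],[0,0,0,0,0.4],[0,0,0,0,0.3],[0,0,0,0,0.25],[0,0,0,0,0.22]])

```text
clock: 10.85
position: [0.5428, -0.2298, -0.0175]
ee_rot: [0.66, 0.752, -0.004, -0.009]
ft_force: [-0.1, -0.1, -0.7]
grip_width: 0.391
```

Call:
apply_moves(commands=[[0,0,-0.008,0,0.22],[0,0,-0.015,0,0.22],[0,0,-0.02,0,0.22],[0,0,-0.025,0,0.22],[0,0,-0.03,0,0.22]])

```text
clock: 11.27
position: [0.5413, -0.229, 0.0812]
ee_rot: [0.66, 0.752, -0.006, -0.013]
ft_force: [1.2, 0.0, -0.3]
grip_width: 0.391
```

Call:
apply_moves(commands=[[-0.005,0,-0.025,0,-1],[-0.01,0,-0.02,0,-1],[0,0,0,0,-1]])

```text
clock: 11.52
position: [0.547, -0.2459, 0.1368]
ee_rot: [0.66, 0.752, -0.003, -0.008]
ft_force: [-0.0, -0.2, 0.5]
grip_width: 0.798
```

```bash
python3 lookt.py w5.png
```

```text
t 11.52 p [ 0.547  -0.2459  0.1368] yawx 97.5 tilt 1.04 F [-0.  -0.2  0.5] w 0.798
tray_mid 0.63 [263.8, 196.0] [ 0.5029 -0.2342  0.011 ]
tray_handle 0.96 [119.2, 207.5] [ 0.4179 -0.2444  0.055 ]
tube1_mid 0.87 [173.6, 194.5] [ 0.4382 -0.2409  0.014 ]
14301 ((501.64385986328125, -232.6908416748047), (181.0009002685547, 100.51536560058594), 7.638122081756592)
[[ 0.4053 -0.1949]
 [ 0.4186 -0.2945]
 [ 0.598  -0.2705]
 [ 0.5847 -0.1709]]
```

View pics/w5.png

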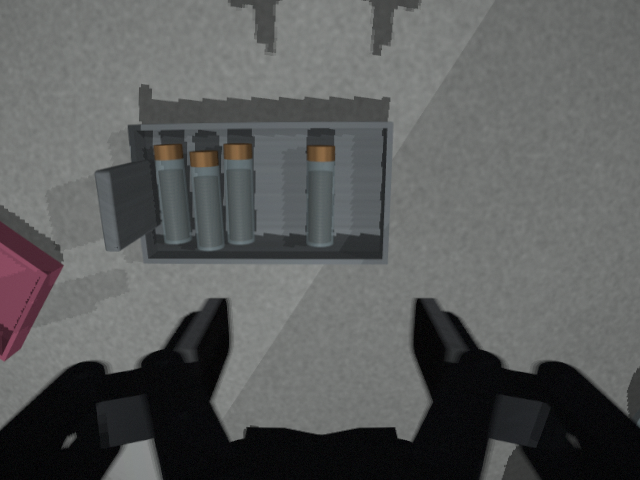

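The fourth tube lies at (320,195) in the empty half and the others are undisturbed. The tray has not moved. Next is the handle at (0.4173,-0.2440).

Run:
```python
from h import *
plan([.4173,-.244,.09],97.6,8)
```

```text
t 11.72 p [ 0.5449 -0.2424  0.1309] yawx 97.6 tilt 1.51 F [ 0.3 -0.2 -0.4] w 0.998
[ 0.0018 -0.0157  0.0055] -0.0
[ 0.0018 -0.0157  0.0055] -0.0
[ 0.0018 -0.0157  0.0055] -0.0
[ 0.0018 -0.0157  0.0055] -0.0
[ 0.0018 -0.0157  0.0055] -0.0
[ 0.0018 -0.0157  0.0055] -0.0
[ 0.0018 -0.0157  0.0055] -0.0
[ 0.0018 -0.0157  0.0055] -0.0
```

Call:
apply_moves(commands=[[0.0018,-0.0157,0.004,0,-1],[0.0018,-0.0157,0.004,0,-1],[0.0018,-0.0157,0.004,0,-1],[0.0018,-0.0157,0.004,0,-1],[0.0018,-0.0157,0.004,0,-1]])

```text
clock: 12.13
position: [0.4622, -0.2394, 0.1065]
ee_rot: [0.656, 0.754, -0.007, -0.016]
ft_force: [-0.3, 0.0, -0.2]
grip_width: 0.998
```

Call:
apply_moves(commands=[[0.0018,-0.0157,0.0055,0,-1],[0.0018,-0.0157,0.0055,0,-1],[0.0018,-0.01,0.0055,0,-1],[0,0,0,0,-1],[0,0,0,0,-1]])

```text
clock: 12.55
position: [0.4112, -0.2359, 0.0851]
ee_rot: [0.656, 0.755, -0.009, -0.022]
ft_force: [0.7, 0.1, 0.5]
grip_width: 1.0
```

```bash
cat > lookh.py <<'E'
from h import *
import sys
np.set_printoptions(precision=4,suppress=True)
c=campose("wrist"); im,d=camera("wrist"); save(sys.argv[1],im)
o=state(); print(o["ee_rot"])
for r in nets.place_of("wrist","tray_handle")[:3]: print(round(r["conf"],2),r["xy"],atz(c,r["xy"],.055))
P=cloud(c,d).reshape(-1,3); x,y,z=P.T
q=P[(d.ravel()>0)&(abs(x-.417)<.03)&(abs(y+.244)<.035)&(z>.066)&(z<.078)]
if len(q)>20: r=cv2.minAreaRect((q[:,:2]*1000).astype(np.float32)); print(len(q),r,q[:,2].max())
plan([.4173,-.244,.045],97.6,4)
E
python3 lookh.py w6.png
```

```text
t 12.60 p [ 0.4112 -0.2359  0.0851] yawx 98.0 tilt 2.70 F [-0.9 -0.3  0.1] w 1.001
[ 0.6558  0.7545 -0.009  -0.0217]
0.65 [469.3, 258.0] [ 0.4839 -0.2208  0.055 ]
0.58 [333.8, 283.1] [ 0.4189 -0.2444  0.055 ]
2055 ((417.681884765625, -243.62396240234375), (9.899903297424316, 50.4404411315918), 8.103177070617676) 0.07290518161745518
t 12.65 p [ 0.4118 -0.2362  0.0854] yawx 98.0 tilt 2.65 F [ 0.3 -0.3 -0.2] w 1.000
[-0.0023  0.0015  0.01  ] 0.1
[-0.0023  0.0015  0.01  ] 0.1
[-0.0023  0.0015  0.01  ] 0.1
[-0.0023  0.0015  0.01  ] 0.1
```

Call:
apply_moves(commands=[[0,0.02,0,0,-1],[0,0.02,0,0,-1],[0,0.02,0,0,-1],[0,0,0,0,-1]])

```text
clock: 12.98
position: [0.4765, -0.2267, 0.0832]
ee_rot: [0.655, 0.755, -0.008, -0.021]
ft_force: [0.3, 1.1, 0.1]
grip_width: 1.0
```

Call:
apply_moves(commands=[[0,-0.005,0,0,-1],[0,-0.005,0,0,-1],[0,-0.005,0,0,-1],[0,-0.005,0,0,-1],[0,-0.005,0,0,-1]])

```text
clock: 13.4
position: [0.4503, -0.2307, 0.0837]
ee_rot: [0.654, 0.756, -0.01, -0.021]
ft_force: [0.3, 0.3, -0.0]
grip_width: 1.0
```

Call:
apply_moves(commands=[[0,-0.005,0,0,-1],[0,-0.005,0,0,-1],[0,-0.005,0,0,-1],[0,-0.005,0,0,-1],[0,-0.005,0,0,-1]])

```text
clock: 13.82
position: [0.4215, -0.235, 0.0854]
ee_rot: [0.655, 0.755, -0.009, -0.021]
ft_force: [1.0, -0.1, -0.3]
grip_width: 1.002
```

Call:
apply_moves(commands=[[0,0.015,-0.01,0,-1],[0,0.03,-0.01,0,-1],[0,0.04,-0.01,0,-1],[0,0.04,-0.01,0,-1],[0,0.02,0,0,-1]])

```text
clock: 14.23
position: [0.5647, -0.2167, 0.1212]
ee_rot: [0.658, 0.753, -0.007, -0.022]
ft_force: [0.2, -0.5, 1.0]
grip_width: 1.001
```

Call:
apply_moves(commands=[[0,0,0,0,-1],[0,0,0,0,-1]])

```text
clock: 14.4
position: [0.5685, -0.215, 0.1206]
ee_rot: [0.656, 0.754, -0.007, -0.022]
ft_force: [-1.3, 0.2, -0.8]
grip_width: 0.997
```

Call:
apply_moves(commands=[[0,0,0.025,0,-1],[0,0,0.025,0,-1],[0,0,0,0,-1],[0,0,0,0,-1]])

```text
clock: 14.73
position: [0.5639, -0.2158, 0.0706]
ee_rot: [0.657, 0.753, -0.007, -0.021]
ft_force: [0.6, 0.0, 0.5]
grip_width: 1.006
```

Run:
```python
from h import *
plan([.4158,-.243,.07],97.6,14)
```

```text
t 14.73 p [ 0.5639 -0.2158  0.0706] yawx 97.8 tilt 2.59 F [0.6 0.  0.5] w 1.006
[-0.0005 -0.0107  0.0005] 0.01
[-0.0005 -0.0107  0.0005] 0.01
[-0.0005 -0.0107  0.0005] 0.01
[-0.0005 -0.0107  0.0005] 0.01
[-0.0005 -0.0107  0.0005] 0.01
[-0.0005 -0.0107  0.0005] 0.01
[-0.0005 -0.0107  0.0005] 0.01
[-0.0005 -0.0107  0.0005] 0.01
[-0.0005 -0.0107  0.0005] 0.01
[-0.0005 -0.0107  0.0005] 0.01
[-0.0005 -0.0107  0.0005] 0.01
[-0.0005 -0.0107  0.0005] 0.01
[-0.0005 -0.0107  0.0005] 0.01
[-0.0005 -0.0107  0.0005] 0.01
```

Call:
apply_moves(commands=[[-0.0005,-0.0107,0.0005,0,-1],[-0.0005,-0.0107,0.0005,0,-1],[-0.0005,-0.0107,0.0005,0,-1],[-0.0005,-0.0107,0.0005,0,-1],[-0.0005,-0.0107,0.0005,0,-1]])

```text
clock: 15.15
position: [0.5086, -0.2272, 0.0753]
ee_rot: [0.658, 0.753, -0.006, -0.02]
ft_force: [0.5, 0.6, 0.7]
grip_width: 1.0
```

Call:
apply_moves(commands=[[-0.0005,-0.0107,0.0005,0,-1],[-0.0005,-0.0107,0.0005,0,-1],[-0.0005,-0.0107,0.0005,0,-1],[-0.0005,-0.0107,0.0005,0,-1],[-0.0005,-0.0107,0.0005,0,-1]])

```text
clock: 15.57
position: [0.4511, -0.2394, 0.079]
ee_rot: [0.659, 0.752, -0.004, -0.018]
ft_force: [0.6, -0.1, 0.4]
grip_width: 1.001
```

Call:
apply_moves(commands=[[-0.0005,-0.01,0.0005,0,-1],[-0.0005,-0.008,0.0005,0,-1],[-0.0005,-0.005,0.0005,0,-1],[0,0,0,0,-1]])

```text
clock: 15.9
position: [0.4236, -0.245, 0.0784]
ee_rot: [0.66, 0.751, -0.003, -0.018]
ft_force: [0.0, -0.0, -0.1]
grip_width: 0.994
```

Run:
```python
from h import *
plan([.4158,-.243,.030],97.6,5)
```

```text
t 15.90 p [ 0.4236 -0.245   0.0784] yawx 97.4 tilt 2.08 F [ 0.  -0.  -0.1] w 0.994
[ 0.0004 -0.0012  0.0097] -0.03
[ 0.0004 -0.0012  0.0097] -0.03
[ 0.0004 -0.0012  0.0097] -0.03
[ 0.0004 -0.0012  0.0097] -0.03
[ 0.0004 -0.0012  0.0097] -0.03
```

Call:
apply_moves(commands=[[0.0004,-0.0012,0.0097,0,-1],[0.0004,-0.0012,0.0097,0,-1],[0.0004,-0.0012,0.0097,0,-1],[0.0004,-0.0012,0.0097,0,-1],[0.0004,-0.0012,0.0097,0,-1]])

```text
clock: 16.32
position: [0.4174, -0.2425, 0.0266]
ee_rot: [0.659, 0.752, -0.003, -0.017]
ft_force: [0.2, -0.4, -0.1]
grip_width: 1.001
```

Run:
```python
from h import *
plan([.4162,-.243,.010],97.6,3)
```

```text
t 16.32 p [ 0.4174 -0.2425  0.0266] yawx 97.5 tilt 1.93 F [ 0.2 -0.4 -0.1] w 1.001
[-0.0002 -0.0003  0.0055] -0.02
[-0.0002 -0.0003  0.0055] -0.02
[-0.0002 -0.0003  0.0055] -0.02
```

Call:
apply_moves(commands=[[-0.0002,-0.0003,0.005,0,-1],[-0.0002,-0.0003,0.005,0,-1],[0,0,0.003,0,-1],[0,0,0,0,-1]])

```text
clock: 16.65
position: [0.4141, -0.242, 0.0086]
ee_rot: [0.659, 0.752, -0.005, -0.019]
ft_force: [-1.3, 0.0, -0.7]
grip_width: 0.998
```

Call:
apply_moves(commands=[[0,0,0,0,1],[0,0,0,0,1],[0,0,0,0,1],[0,0,0,0,1],[0,0,0,0,1]], squeeze=20)

```text
clock: 17.07
position: [0.4152, -0.2425, 0.0097]
ee_rot: [0.659, 0.752, -0.004, -0.018]
ft_force: [0.0, 0.5, 0.3]
grip_width: 0.3
```

Call:
apply_moves(commands=[[0,0,0,0,1],[0,0,0,0,1],[0,0,0,0,1],[0,0,0,0,1]])

```text
clock: 17.4
position: [0.4157, -0.2427, 0.0105]
ee_rot: [0.659, 0.752, -0.004, -0.017]
ft_force: [-2.3, 0.1, 2.3]
grip_width: 0.112
```

Call:
apply_moves(commands=[[0,0,0,0,1],[0,0,0,0,1],[0,0,0,0,1]], squeeze=110)

```text
clock: 17.65
position: [0.4165, -0.243, 0.0118]
ee_rot: [0.659, 0.752, -0.003, -0.017]
ft_force: [-3.7, 1.1, 4.9]
grip_width: 0.105
```

Run:
```python
from h import *
o=state(); print(o["ee_rot"],o["torque"])
```

```text
t 17.65 p [ 0.4165 -0.243   0.0118] yawx 97.5 tilt 1.95 F [-3.7  1.1  4.9] w 0.105
[ 0.65904411  0.751912   -0.00266491 -0.01679568] [ 0.45202398 -0.24579614  0.34632398]
```

Call:
apply_moves(commands=[[0,0,-0.003,0,1],[0,0,-0.004,0,1],[0,0,-0.005,0,1],[0,0,-0.006,0,1],[0,0,-0.006,0,1]])

```text
clock: 18.07
position: [0.4151, -0.2425, 0.0359]
ee_rot: [0.659, 0.752, -0.004, -0.019]
ft_force: [-0.4, 0.1, -2.4]
grip_width: 0.106
```

Call:
apply_moves(commands=[[0,0,-0.007,0,1],[0,0,-0.008,0,1],[0,0,-0.008,0,1],[0,0,-0.008,0,1],[0,0,-0.008,0,1]])

```text
clock: 18.48
position: [0.416, -0.2434, 0.079]
ee_rot: [0.659, 0.752, -0.004, -0.019]
ft_force: [0.5, -0.2, -3.0]
grip_width: 0.102
```

```bash
cat > tilt.py <<'E'
from h import *
import sys
np.set_printoptions(precision=4,suppress=True)
c=campose("wrist"); im,d=camera("wrist"); save(sys.argv[1],im)
o=state(); print(o["ee_rot"]); zt=o["position"][2]
T=np.eye(4); T[:3,:3]=R.from_quat(o["ee_rot"]).as_matrix(); T[:3,3]=o["position"]
P=cloud(c,d).reshape(-1,3); Q=(P-T[:3,3])@T[:3,:3]  # tool frame: y ~ +tray x, x ~ +tray y
x,y,z=Q.T
def fit(m):
    q=P[m]
    A=np.c_[q[:,:2],np.ones(len(q))]; k=None
    for _ in range(4):
        k,*_=np.linalg.lstsq(A,q[:,2],rcond=None); e=abs(A@k-q[:,2]); g=e<max(.002,2*np.median(e)*.8); q,A=q[g],A[g]
    return k,len(q)
# rim points: within tray outline near wall tops (z_tool of rim: grasp 43mm above tcp ~55 over underside -> rim ~10 below TCP)
m=(d.ravel()>0)&(y>0.06)&(y<.20)&(abs(x)<.06)&(abs(z-.01)<.04)
k,n=fit(m&(z<.024)&((abs(x)>.044)|(y>.165))); print("rim slope xy",k[:2],n)
q=P[m]; t=R.from_quat(o["ee_rot"]).as_matrix()[:2,1]; print("along tray x slope",k[:2]@t/np.linalg.norm(t))
for w in("tray_mid","tray_handle","tube4_mid"): print(w,[(round(r["conf"],2),r["xy"]) for r in nets.place_of("wrist",w)[:4]])
E
python3 tilt.py w7.png
```

```text
t 18.53 p [ 0.417  -0.2439  0.0805] yawx 97.5 tilt 2.13 F [ 1.2 -1.1 -1.1] w 0.106
[ 0.6591  0.7518 -0.0037 -0.0182]
rim slope xy [-0.0395  0.0787] 2332
along tray x slope -0.028789729262892527
tray_mid [(0.92, [47.0, 309.0]), (0.64, [510.6, 292.2])]
tray_handle [(0.68, [322.4, 346.3])]
tube4_mid [(0.65, [605.4, 294.9]), (0.65, [512.8, 292.6])]
```

View pics/w7.png

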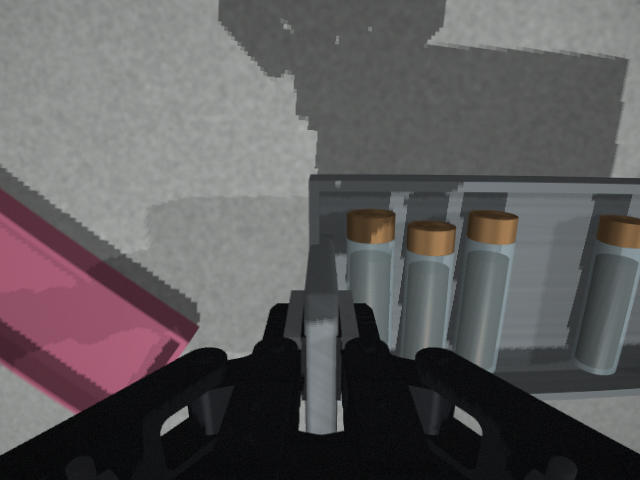

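The tray is held with all four tubes in it, tipped about 2° far end down. I'll raise it and carry it slowly, while working out the plate position in the top camera.

Call:
apply_moves(commands=[[0,0,-0.008,0,1],[0,0,-0.01,0,1],[0,0,-0.01,0,1],[0,0,-0.01,0,1],[0,0,-0.01,0,1]])

```text
clock: 19.1
position: [0.4156, -0.2436, 0.1277]
ee_rot: [0.659, 0.752, -0.006, -0.022]
ft_force: [0.2, -0.5, -2.3]
grip_width: 0.103
```

Run:
```python
from h import *
np.set_printoptions(precision=4,suppress=True)
P=cloud(campose("top"),np.load("top0.npy")).reshape(-1,3); x,y,z=P.T
m=(abs(x-.57)<.14)&(abs(y-.25)<.1)&(z>.055)&(z<.1)
for lo,hi in((.3,.8),(.3,.66)):
    q=P[m&(x<hi)]; r=cv2.minAreaRect((q[:,:2]*1000).astype(np.float32)); print(len(q),r); print(cv2.boxPoints(r)/1000)
# robust edges in frame rotated 3.9deg
t=np.radians(3.9); q=P[m]; U=np.c_[q[:,0]*np.cos(t)+q[:,1]*np.sin(t),-q[:,0]*np.sin(t)+q[:,1]*np.cos(t)]
print(np.percentile(U,[.3,1,2,98,99,99.7],axis=0).T)
i=(abs(U[:,0]-np.median(U[:,0]))<.07)&(abs(U[:,1]-np.median(U[:,1]))<.04); print("plate z",np.median(q[i,2]),q[i,2].std())
plan([.4774,.2516,.135],93.9,42)
```

```text
3784 ((585.6793823242188, 257.3962707519531), (236.24916076660156, 121.29344940185547), 3.9994804859161377)
[[0.4636 0.3097]
 [0.4721 0.1887]
 [0.7077 0.2051]
 [0.6993 0.3261]]
3468 ((565.694091796875, 255.9989471435547), (196.18089294433594, 121.29344940185547), 3.999480962753296)
[[0.4636 0.3097]
 [0.4721 0.1887]
 [0.6678 0.2023]
 [0.6593 0.3233]]
[[0.4843 0.4854 0.4876 0.7023 0.7029 0.7073]
 [0.1567 0.1572 0.1581 0.274  0.2752 0.2763]]
plate z 0.07713537865705344 0.003480810892140385
t 19.10 p [ 0.4156 -0.2436  0.1277] yawx 97.5 tilt 2.57 F [ 0.2 -0.5 -2.3] w 0.103
[0.0115 0.003  0.    ] 0.09
[0.0115 0.003  0.    ] 0.09
[0.0115 0.003  0.    ] 0.09
[0.0115 0.0029 0.    ] 0.09
[0.0115 0.0029 0.    ] 0.09
[0.0115 0.0029 0.    ] 0.09
[0.0115 0.0029 0.    ] 0.09
[0.0115 0.0029 0.    ] 0.09
[0.0115 0.0029 0.    ] 0.09
[0.0115 0.0028 0.    ] 0.09
[0.0115 0.0028 0.    ] 0.09
[0.0115 0.0028 0.    ] 0.09
[0.0116 0.0028 0.    ] 0.09
[0.0116 0.0028 0.    ] 0.09
[0.0116 0.0028 0.    ] 0.09
[0.0116 0.0027 0.    ] 0.09
[0.0116 0.0027 0.    ] 0.09
[0.0116 0.0027 0.    ] 0.09
[0.0116 0.0027 0.    ] 0.09
[0.0116 0.0027 0.    ] 0.09
[0.0116 0.0027 0.    ] 0.09
[0.0116 0.0026 0.    ] 0.09
[0.0116 0.0026 0.    ] 0.09
[0.0116 0.0026 0.    ] 0.09
[0.0116 0.0026 0.    ] 0.09
[0.0116 0.0026 0.    ] 0.09
[0.0116 0.0025 0.    ] 0.09
[0.0116 0.0025 0.    ] 0.09
[0.0116 0.0025 0.    ] 0.09
[0.0116 0.0025 0.    ] 0.09
[0.0116 0.0025 0.    ] 0.09
[0.0116 0.0025 0.    ] 0.09
[0.0116 0.0024 0.    ] 0.09
[0.0116 0.0024 0.    ] 0.09
[0.0116 0.0024 0.    ] 0.09
[0.0116 0.0024 0.    ] 0.09
[0.0116 0.0024 0.    ] 0.09
[0.0116 0.0024 0.    ] 0.09
[0.0116 0.0023 0.    ] 0.09
[0.0117 0.0023 0.    ] 0.09
[0.0117 0.0023 0.    ] 0.09
[0.0117 0.0023 0.    ] 0.09
```

Call:
apply_moves(commands=[[0.005,0.0015,0,0.1,1],[0.009,0.0025,0,0.1,1],[0.0115,0.003,0,0.1,1],[0.0115,0.003,0,0.1,1],[0.0115,0.003,0,0.1,1]])

```text
clock: 19.52
position: [0.4242, -0.1943, 0.1328]
ee_rot: [0.664, 0.747, -0.004, -0.019]
ft_force: [-0.2, -0.9, -2.5]
grip_width: 0.101
```

Call:
apply_moves(commands=[[0.0115,0.003,0,0.1,1],[0.0115,0.003,0,0.1,1],[0.0115,0.003,0,0.1,1],[0.0115,0.003,0,0.1,1],[0.0115,0.003,0,0.1,1]])

```text
clock: 19.93
position: [0.4328, -0.1304, 0.1344]
ee_rot: [0.668, 0.744, -0.004, -0.019]
ft_force: [0.1, -0.6, -2.1]
grip_width: 0.103
```

Call:
apply_moves(commands=[[0.0115,0.0028,0,0.1,1],[0.0115,0.0028,0,0.1,1],[0.0115,0.0028,0,0.1,1],[0.0115,0.0028,0,0.1,1],[0.0115,0.0028,0,0.1,1]])

```text
clock: 20.35
position: [0.4405, -0.0665, 0.136]
ee_rot: [0.671, 0.741, -0.003, -0.019]
ft_force: [1.2, 0.1, -3.0]
grip_width: 0.102
```

Run:
```python
from h import *
plan([.481,.252,.135],94,24)
```

```text
t 20.35 p [ 0.4405 -0.0665  0.136 ] yawx 95.6 tilt 2.19 F [ 1.2  0.1 -3. ] w 0.102
[0.013  0.003  0.0003] 0.07
[0.013  0.003  0.0003] 0.07
[0.013  0.003  0.0003] 0.07
[0.013  0.0029 0.0003] 0.07
[0.0131 0.0029 0.0003] 0.07
[0.0131 0.0029 0.0003] 0.07
[0.0131 0.0029 0.0003] 0.07
[0.0131 0.0029 0.0003] 0.07
[0.0131 0.0029 0.0003] 0.07
[0.0131 0.0029 0.0003] 0.07
[0.0131 0.0028 0.0003] 0.07
[0.0131 0.0028 0.0003] 0.07
[0.0131 0.0028 0.0003] 0.07
[0.0131 0.0028 0.0003] 0.07
[0.0131 0.0028 0.0003] 0.07
[0.0131 0.0028 0.0003] 0.07
[0.0131 0.0027 0.0003] 0.07
[0.0131 0.0027 0.0003] 0.07
[0.0131 0.0027 0.0003] 0.07
[0.0131 0.0027 0.0003] 0.07
[0.0131 0.0027 0.0003] 0.07
[0.0131 0.0027 0.0003] 0.07
[0.0131 0.0027 0.0003] 0.07
[0.0131 0.0026 0.0003] 0.07
```

Call:
apply_moves(commands=[[0.0115,0.0026,0,0.07,1],[0.0115,0.0026,0,0.07,1],[0.0115,0.0026,0,0.07,1],[0.0115,0.0026,0,0.07,1],[0.0115,0.0026,0,0.07,1]])

```text
clock: 20.77
position: [0.4473, -0.0029, 0.1376]
ee_rot: [0.674, 0.739, -0.003, -0.019]
ft_force: [0.8, -0.7, -4.3]
grip_width: 0.103
```

Call:
apply_moves(commands=[[0.0115,0.0026,0,0.07,1],[0.0115,0.0026,0,0.07,1],[0.0115,0.0026,0,0.07,1],[0.0115,0.0026,0,0.07,1],[0.0115,0.0026,0,0.07,1]])

```text
clock: 21.18
position: [0.4542, 0.0607, 0.1393]
ee_rot: [0.676, 0.737, -0.003, -0.02]
ft_force: [0.6, -0.3, -3.7]
grip_width: 0.101
```

Call:
apply_moves(commands=[[0.0115,0.0026,0,0.07,1],[0.0115,0.0026,0,0.07,1],[0.0115,0.0026,0,0.07,1],[0.0115,0.0026,0,0.07,1],[0.0115,0.0026,0,0.07,1]])

```text
clock: 21.6
position: [0.4628, 0.1253, 0.1405]
ee_rot: [0.678, 0.735, -0.003, -0.02]
ft_force: [0.0, 0.3, -3.1]
grip_width: 0.101
```

Call:
apply_moves(commands=[[0.0115,0.0026,0,0.07,1],[0.0115,0.0026,0,0.07,1],[0.0115,0.0026,0,0.07,1],[0.0115,0.0026,0,0.07,1],[0.0115,0.0026,0,0.07,1]])

```text
clock: 22.02
position: [0.472, 0.1903, 0.1414]
ee_rot: [0.681, 0.732, -0.003, -0.02]
ft_force: [-0.3, 0.7, -2.0]
grip_width: 0.104
```

Run:
```python
from h import *
plan([.481,.252,.135],94,6)
```

```text
t 22.02 p [0.472  0.1903 0.1414] yawx 94.2 tilt 2.29 F [-0.3  0.7 -2. ] w 0.104
[0.0101 0.0023 0.0012] 0.03
[0.0101 0.0023 0.0012] 0.03
[0.0101 0.0023 0.0012] 0.03
[0.0101 0.0023 0.0012] 0.03
[0.0101 0.0023 0.0012] 0.03
[0.0101 0.0023 0.0012] 0.03
```

Call:
apply_moves(commands=[[0.01,0.002,0,0.05,1],[0.01,0.002,0,0.05,1],[0.01,0.002,0,0.05,1],[0.009,0.002,0,0,1],[0.006,0.001,0,0,1]])

```text
clock: 22.43
position: [0.4783, 0.2424, 0.142]
ee_rot: [0.681, 0.732, -0.003, -0.02]
ft_force: [-0.6, 0.2, -3.2]
grip_width: 0.104
```

Call:
apply_moves(commands=[[0.003,0.0005,0,0,1],[0,0,0,0,1],[0,0,0,0,1]])

```text
clock: 22.68
position: [0.4785, 0.2472, 0.1418]
ee_rot: [0.681, 0.732, -0.003, -0.02]
ft_force: [0.5, -0.1, -3.0]
grip_width: 0.103
```

```bash
cat > cmp.py <<'E'
from h import *
import sys
np.set_printoptions(precision=4,suppress=True)
c=campose("top"); im,d=camera("top"); save(sys.argv[1]+".png",im[130:280,150:350].repeat(4,0).repeat(4,1))
o=state(); m=R.from_quat(o["ee_rot"]).as_matrix(); print("toolz",m[:,2])
lo,hi=float(sys.argv[2]),float(sys.argv[3])
P=cloud(c,d).reshape(-1,3); x,y,z=P.T
q=P[(abs(x-.575)<.11)&(abs(y-.255)<.07)&(z>lo)&(z<hi)&~((x>.675)&(z>.13))]
r=cv2.minAreaRect((q[:,:2]*1000).astype(np.float32)); print(len(q),r); print(cv2.boxPoints(r)/1000)
b,dw=camera("wrist"); save(sys.argv[1]+"w.png",b)
c=campose("wrist"); Q=cloud(c,dw).reshape(-1,3); np.save(sys.argv[1]+"w.npy",Q)
E
python3 cmp.py t8 .11 .16
```

```text
t 22.73 p [0.4785 0.2471 0.1418] yawx 94.2 tilt 2.31 F [-0.5  0.5 -2.4] w 0.100
toolz [-0.0335  0.0223 -0.9992]
1634 ((580.9684448242188, 249.242431640625), (217.42489624023438, 100.76335144042969), 6.010949611663818)
[[0.4676 0.288 ]
 [0.4781 0.1878]
 [0.6944 0.2105]
 [0.6838 0.3107]]
```

View pics/t8w.png

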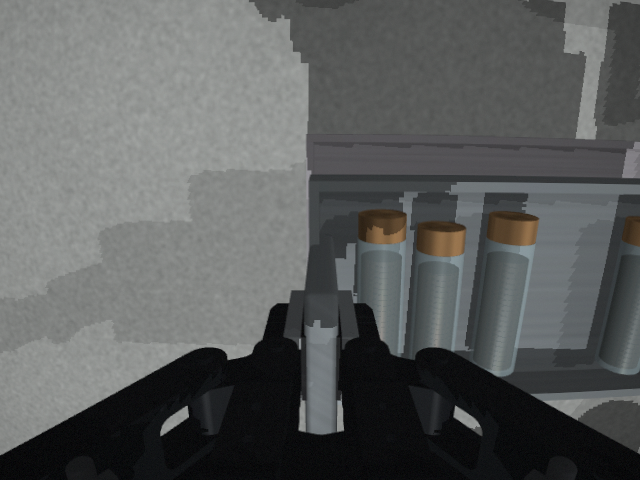

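View pics/t8.png

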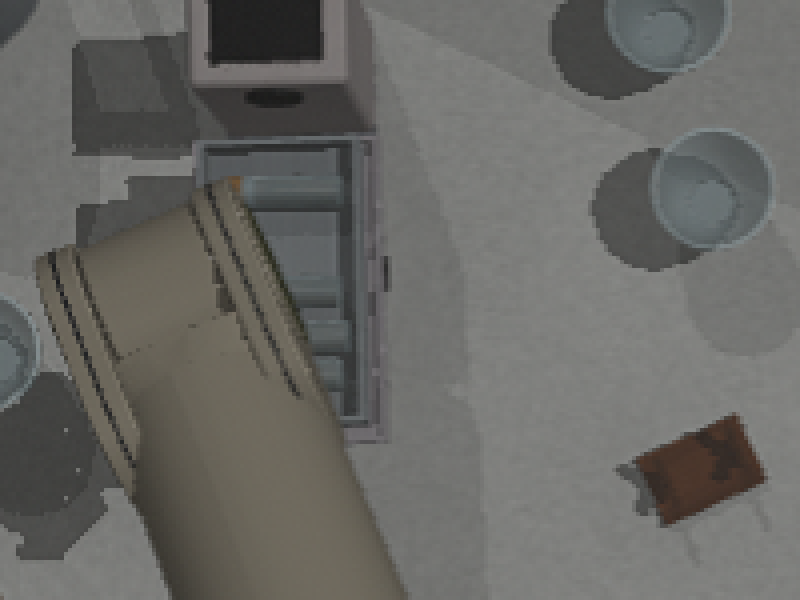

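Both views show all four tubes in the tray and the tray about over the plate. The plate's +y rim shows at rows 138-175 and its corner at (306,138). I'll measure tray against plate in the wrist cloud.

Run:
```python
from h import *
np.set_printoptions(precision=4,suppress=True)
Q=np.load("t8w.npy").reshape(480,640,3)
for u in range(290,640,25):
    print(u,[ (v,)+tuple(np.round(Q[v,u],3)) for v in (130,136,142,150,160,170,175,179,184)][2:8:1])
t=np.radians(4.0); e1=np.array([np.cos(t),np.sin(t)]); e2=np.array([-e1[1],e1[0]])
P=Q.reshape(-1,3); a=P[:,:2]@e1; b=P[:,:2]@e2
for n,lo,hi in(("plate",.066,.09),("tray",.115,.165)):
    i=(P[:,2]>lo)&(P[:,2]<hi)&(b>.2)&(a>.43)&(a<.70)&(b<.31)
    print(n,i.sum(),"a",np.percentile(a[i],[.2,1,3,99.5]),"b",np.percentile(b[i],[97,99,99.8]),"z",np.percentile(P[i,2],[2,20,50,80,98]))
    # edge line b max per a-bin
    for k in np.arange(.49,.62,.02):
        j=i&(abs(a-k)<.006)
        if j.sum()>5: print("  a %.2f bmax %.4f z %.4f"%(k,np.percentile(b[j],99.5),np.median(P[j,2][b[j]>np.percentile(b[j],85)])))
print("top-est centre in a,b",np.array([.5665,.2558])@e1,np.array([.5665,.2558])@e2)
```

```text
290 [(142, np.float64(0.448), np.float64(0.302), np.float64(-0.001)), (150, np.float64(0.448), np.float64(0.296), np.float64(0.001)), (160, np.float64(0.449), np.float64(0.289), np.float64(-0.0)), (170, np.float64(0.449), np.float64(0.281), np.float64(-0.002)), (175, np.float64(0.449), np.float64(0.277), np.float64(-0.001)), (179, np.float64(0.45), np.float64(0.274), np.float64(-0.001))]
315 [(142, np.float64(0.47), np.float64(0.306), np.float64(0.077)), (150, np.float64(0.47), np.float64(0.302), np.float64(0.078)), (160, np.float64(0.47), np.float64(0.296), np.float64(0.076)), (170, np.float64(0.471), np.float64(0.291), np.float64(0.077)), (175, np.float64(0.473), np.float64(0.295), np.float64(0.135)), (179, np.float64(0.474), np.float64(0.295), np.float64(0.148))]
340 [(142, np.float64(0.484), np.float64(0.307), np.float64(0.077)), (150, np.float64(0.484), np.float64(0.303), np.float64(0.076)), (160, np.float64(0.484), np.float64(0.297), np.float64(0.076)), (170, np.float64(0.485), np.float64(0.292), np.float64(0.077)), (175, np.float64(0.484), np.float64(0.296), np.float64(0.137))
[... 4315 characters left out ...]
5))]
plate 13258 a [0.4851 0.4854 0.4875 0.6762] b [0.2767 0.2771 0.2773] z [0.0745 0.0755 0.0762 0.0801 0.0819]
  a 0.49 bmax 0.2771 z 0.0811
  a 0.51 bmax 0.2772 z 0.0811
  a 0.53 bmax 0.2773 z 0.0809
  a 0.55 bmax 0.2774 z 0.0810
  a 0.57 bmax 0.2770 z 0.0809
  a 0.59 bmax 0.2770 z 0.0810
  a 0.61 bmax 0.2773 z 0.0809
tray 44601 a [0.4913 0.4931 0.4971 0.6352] b [0.2613 0.2615 0.2617] z [0.1304 0.1321 0.142  0.1519 0.1541]
  a 0.49 bmax 0.2614 z 0.1518
  a 0.51 bmax 0.2614 z 0.1517
  a 0.53 bmax 0.2612 z 0.1513
  a 0.55 bmax 0.2614 z 0.1506
  a 0.57 bmax 0.2616 z 0.1337
  a 0.59 bmax 0.2616 z 0.1457
  a 0.61 bmax 0.2616 z 0.1489
top-est centre in a,b 0.5829637404559377 0.21565984168041608
```

Relative fix in plate axes: the plate centre is at a=0.5850, b=0.2173 with its face at z 0.076. The tray centre is at about 0.5825, 0.2115 with matching yaw. I'll shift +2.5 mm and +5.8 mm while descending.

Run:
```python
from h import *
plan([.4806,.2531,.104],94,6)
```

```text
t 22.78 p [0.4785 0.2469 0.1418] yawx 94.1 tilt 2.30 F [-0.  -0.5 -2.6] w 0.100
[0.0009 0.0006 0.0063] 0.02
[0.0009 0.0006 0.0063] 0.02
[0.0009 0.0006 0.0063] 0.02
[0.0009 0.0006 0.0063] 0.02
[0.0009 0.0006 0.0063] 0.02
[0.0009 0.0006 0.0063] 0.02
```

Call:
apply_moves(commands=[[0.0009,0.0006,0.005,0,1],[0.0009,0.0006,0.005,0,1],[0.0009,0.0006,0.005,0,1],[0.0009,0.0006,0.005,0,1],[0.0009,0.0006,0.005,0,1]])

```text
clock: 23.2
position: [0.4813, 0.2509, 0.1155]
ee_rot: [0.682, 0.731, -0.002, -0.02]
ft_force: [0.1, -0.5, -3.1]
grip_width: 0.1
```

Call:
apply_moves(commands=[[0.0009,0.0006,0.004,0,1],[0,0,0,0,1]])

```text
clock: 23.37
position: [0.481, 0.2518, 0.1094]
ee_rot: [0.682, 0.731, -0.004, -0.02]
ft_force: [-0.3, -0.6, -3.0]
grip_width: 0.105
```

```bash
cat > rel.py <<'E'
from h import *
c=campose("wrist"); im,dw=camera("wrist"); save("rel.png",im); P=cloud(c,dw).reshape(-1,3); o=state()
M=R.from_quat(o["ee_rot"]).as_matrix(); print("toolz",M[:,2].round(4))
t=np.radians(4.0); e1=np.array([np.cos(t),np.sin(t)]); e2=np.array([-e1[1],e1[0]])
a=P[:,:2]@e1; b=P[:,:2]@e2; z=P[:,2]; zt=o["position"][2]; ok=dw.ravel()>0
rim=zt+.010
pl=ok&(z>.066)&(z<.084)&(b>.255)&(a>.47)&(a<.65)&(b<.29); tr=ok&(z>rim-.006)&(z<rim+.006)&(b>.24)&(b<.275)&(a>.48)&(a<.66)
for n,i in(("plate",pl),("tray",tr)): print(n,i.sum(),"amin",np.percentile(a[i],[.2,1]).round(4),"bmax",[round(float(np.percentile(b[i&(abs(a-k)<.015)],99.5)),4) for k in(.51,.54,.57,.60)])
top=[(float(k),round(float(np.percentile(z[tr&(abs(a-k)<.01)],90)),4)) for k in(.50,.53,.56,.59,.62)]; print("rim z",top)
print("TCP a,b",np.array(o["position"][:2])@e1,np.array(o["position"][:2])@e2)
E
python3 rel.py
```

```text
t 23.42 p [0.481  0.2517 0.1097] yawx 94.0 tilt 2.31 F [-0.   0.4 -3.3] w 0.102
toolz [-0.0338  0.022  -0.9992]
plate 10026 amin [0.4851 0.486 ] bmax [0.2774, 0.2776, 0.2775, 0.2775]
tray 8169 amin [0.4938 0.4941] bmax [0.2661, 0.2659, 0.2661, 0.2661]
rim z [(0.5, 0.1214), (0.53, 0.1215), (0.56, 0.12), (0.59, 0.1193), (0.62, 0.1177)]
TCP a,b 0.4974086896499822 0.2175358644841988
```

Run:
```python
from h import *
plan([.4823,.2533,.097],94,5)
```

```text
t 23.42 p [0.481  0.2517 0.1097] yawx 94.0 tilt 2.31 F [-0.   0.4 -3.3] w 0.102
[0.0002 0.0004 0.0025] -0.01
[0.0002 0.0004 0.0025] -0.01
[0.0002 0.0004 0.0025] -0.01
[0.0002 0.0004 0.0025] -0.01
[0.0002 0.0004 0.0025] -0.01
```

Call:
apply_moves(commands=[[0.0003,0.0004,0.002,0,1],[0.0003,0.0004,0.002,0,1],[0.0003,0.0004,0.002,0,1],[0.0003,0.0004,0.0015,0,1],[0,0,0.001,0,1]])

```text
clock: 23.83
position: [0.483, 0.2536, 0.1012]
ee_rot: [0.682, 0.731, -0.003, -0.02]
ft_force: [0.2, 0.0, -3.3]
grip_width: 0.103
```

```bash
python3 rel.py; python3 -c "
from h import *
plan([.4823,.2533,.090],94,5)"
```

```text
t 23.88 p [0.4828 0.2535 0.101 ] yawx 94.0 tilt 2.29 F [-0.   0.1 -3.6] w 0.103
toolz [-0.0329  0.0225 -0.9992]
plate 9097 amin [0.4852 0.4859] bmax [0.2774, 0.2775, 0.2776, 0.2775]
tray 8878 amin [0.4959 0.4963] bmax [0.2678, 0.2676, 0.2678, 0.2677]
rim z [(0.5, 0.1132), (0.53, 0.1133), (0.56, 0.1124), (0.59, 0.1119), (0.62, 0.1097)]
TCP a,b 0.4993109024914356 0.2192218657007997
t 23.88 p [0.4828 0.2535 0.101 ] yawx 94.0 tilt 2.29 F [-0.   0.1 -3.6] w 0.103
[-0.0001 -0.      0.0022] -0.01
[-0.0001 -0.      0.0022] -0.01
[-0.0001 -0.      0.0022] -0.01
[-0.0001 -0.      0.0022] -0.01
[-0.0001 -0.      0.0022] -0.01
```

Call:
apply_moves(commands=[[0,0,0.0015,0,1],[0,0,0.0015,0,1],[0,0,0.0015,0,1],[0,0,0.0015,0,1]])

```text
clock: 24.22
position: [0.4829, 0.2538, 0.0949]
ee_rot: [0.682, 0.731, -0.003, -0.02]
ft_force: [-0.3, 0.5, -3.2]
grip_width: 0.103
```

Call:
apply_moves(commands=[[0,0,0.001,0,1],[0,0,0.001,0,1]])

```text
clock: 24.38
position: [0.4827, 0.2538, 0.0926]
ee_rot: [0.682, 0.731, -0.003, -0.02]
ft_force: [-0.3, -0.8, -3.4]
grip_width: 0.099
```

Call:
apply_moves(commands=[[0,0,0.001,0,1],[0,0,0.001,0,1]])

```text
clock: 24.55
position: [0.4828, 0.254, 0.0906]
ee_rot: [0.682, 0.731, -0.002, -0.02]
ft_force: [-2.7, 0.7, 2.1]
grip_width: 0.101
```

Call:
apply_moves(commands=[[0,0,0.001,0,1]])

```text
clock: 24.63
position: [0.4831, 0.2543, 0.0901]
ee_rot: [0.682, 0.731, -0.002, -0.02]
ft_force: [-2.8, -0.3, 3.8]
grip_width: 0.101
```

Call:
apply_moves(commands=[[0,0,0.001,0,1]])

```text
clock: 24.72
position: [0.4834, 0.2546, 0.0896]
ee_rot: [0.682, 0.731, -0.001, -0.019]
ft_force: [-4.3, -0.8, 4.3]
grip_width: 0.104
```

Call:
apply_moves(commands=[[-0.0003,-0.0003,0.001,0,1],[-0.0003,-0.0003,0.001,0,1]])

```text
clock: 24.88
position: [0.4837, 0.2547, 0.0889]
ee_rot: [0.682, 0.731, 0.0, -0.019]
ft_force: [-4.8, -0.1, 6.2]
grip_width: 0.098
```

Call:
apply_moves(commands=[[-0.0003,-0.0003,0.001,0,1],[-0.0003,-0.0003,0.001,0,1]])

```text
clock: 25.05
position: [0.484, 0.2549, 0.0884]
ee_rot: [0.682, 0.732, 0.002, -0.019]
ft_force: [-5.3, -1.4, 7.3]
grip_width: 0.103
```

```bash
python3 rel.py
```

```text
t 25.10 p [0.484  0.2549 0.0884] yawx 94.0 tilt 2.16 F [-5.6 -0.6  6.5] w 0.108
toolz [-0.0253  0.0279 -0.9993]
plate 14037 amin [0.4852 0.4862] bmax [0.2773, 0.2775, 0.2776, 0.2776]
tray 9553 amin [0.4976 0.498 ] bmax [0.2688, 0.2685, 0.2686, 0.2685]
rim z [(0.5, 0.1005), (0.53, 0.1011), (0.56, 0.1009), (0.59, 0.1007), (0.62, 0.0993)]
TCP a,b 0.5006326358704274 0.2205074986465233
```

Call:
apply_moves(commands=[[-0.0008,-0.001,0.0015,0,1],[-0.0008,-0.001,0.0015,0,1]])

```text
clock: 25.27
position: [0.4838, 0.2544, 0.0874]
ee_rot: [0.681, 0.732, 0.004, -0.018]
ft_force: [-3.9, 1.2, 10.0]
grip_width: 0.103
```

Call:
apply_moves(commands=[[-0.0005,-0.001,0.0015,0,1],[-0.0005,-0.001,0.0015,0,1]])

```text
clock: 25.43
position: [0.4841, 0.2546, 0.0874]
ee_rot: [0.681, 0.732, 0.007, -0.017]
ft_force: [-4.0, -1.1, 14.2]
grip_width: 0.105
```

```bash
python3 rel.py
```

```text
t 25.48 p [0.4841 0.2546 0.0874] yawx 94.1 tilt 2.14 F [-3.6 -1.2 11.6] w 0.103
toolz [-0.0155  0.034  -0.9993]
plate 14026 amin [0.4853 0.4862] bmax [0.2773, 0.2775, 0.2775, 0.2775]
tray 9473 amin [0.4971 0.4975] bmax [0.2684, 0.2682, 0.2684, 0.2684]
rim z [(0.5, 0.0996), (0.53, 0.1003), (0.56, 0.1002), (0.59, 0.1003), (0.62, 0.0992)]
TCP a,b 0.5006363461937975 0.22023634803649517
```

Run:
```python
from h import *
c=campose("wrist"); im,dw=camera("wrist"); P=cloud(c,dw).reshape(-1,3)
t=np.radians(4.0); a=P[:,0]*np.cos(t)+P[:,1]*np.sin(t); b=-P[:,0]*np.sin(t)+P[:,1]*np.cos(t); z=P[:,2]
for b0 in(.268,.169):
    for k in(.56,.58,.60,.62,.64):
        i=(abs(b-b0)<.004)&(abs(a-k)<.01)&(z>.09)&(z<.11); 
        if i.sum()>5: print(b0,k,i.sum(),np.percentile(z[i],[50,90]).round(4))
state()
```

```text
0.268 0.56 660 [0.0984 0.0993]
0.268 0.58 640 [0.0984 0.0994]
0.268 0.6 629 [0.0984 0.0994]
0.268 0.62 556 [0.0984 0.0993]
0.268 0.64 14 [0.0926 0.0948]
0.169 0.6 416 [0.0956 0.0982]
0.169 0.62 703 [0.0967 0.0984]
0.169 0.64 638 [0.0967 0.0983]
t 25.53 p [0.4841 0.2546 0.0874] yawx 94.1 tilt 2.14 F [-3.8 -1.2 12.2] w 0.102
```

Call:
apply_moves(commands=[[0,0,0,0,1],[0,0,0,0,1]], squeeze=20)

```text
clock: 25.7
position: [0.4848, 0.2546, 0.0884]
ee_rot: [0.681, 0.732, 0.008, -0.017]
ft_force: [-0.3, -0.3, -1.3]
grip_width: 0.102
```

Call:
apply_moves(commands=[[0,0,0,0,0.6],[0,0,0,0,0.5],[0,0,0,0,0.4],[0,0,0,0,0.2],[0,0,0,0,0]])

```text
clock: 26.12
position: [0.4852, 0.2547, 0.0881]
ee_rot: [0.681, 0.732, 0.008, -0.017]
ft_force: [0.9, 0.3, 0.7]
grip_width: 0.497
```

```bash
python3 rel.py
```

```text
t 26.17 p [0.4852 0.2547 0.088 ] yawx 94.1 tilt 2.15 F [0.1 0.2 0.3] w 0.500
toolz [-0.0134  0.0351 -0.9993]
plate 14053 amin [0.4853 0.4862] bmax [0.2773, 0.2775, 0.2775, 0.2775]
tray 9098 amin [0.4973 0.4977] bmax [0.2681, 0.268, 0.2684, 0.2685]
rim z [(0.5, 0.0991), (0.53, 0.0998), (0.56, 0.0998), (0.59, 0.0998), (0.62, 0.0986)]
TCP a,b 0.5017388579440918 0.22025340548958444
```

Call:
apply_moves(commands=[[0,0,-0.006,0,0],[0,0,-0.012,0,-0.2],[0,0,-0.018,0,-0.2],[0,0,-0.02,0,-0.2],[0,0,-0.02,0,-0.2]])

```text
clock: 26.58
position: [0.4839, 0.2506, 0.1655]
ee_rot: [0.681, 0.732, 0.005, -0.017]
ft_force: [0.7, 0.8, 0.2]
grip_width: 0.6
```

Call:
apply_moves(commands=[[0,0,-0.02,0,-0.2],[0,-0.015,-0.02,0,-0.2],[0,-0.02,0,0,-0.2],[0,-0.01,0,0,-0.2],[0,0,0,0,-0.2]])

```text
clock: 27.0
position: [0.4418, 0.2461, 0.2194]
ee_rot: [0.682, 0.731, 0.011, -0.016]
ft_force: [-0.1, 0.3, -0.0]
grip_width: 0.6
```

Run:
```python
from h import *
c=campose("wrist"); im,dw=camera("wrist"); save("w9.png",im); P=cloud(c,dw).reshape(-1,3); state()
t=np.radians(4.0); a=P[:,0]*np.cos(t)+P[:,1]*np.sin(t); b=-P[:,0]*np.sin(t)+P[:,1]*np.cos(t); z=P[:,2]
for n,lo,hi in(("plate rim",.078,.084),("tray rim",.094,.103)):
    i=(z>lo)&(z<hi)&(a>.47)&(a<.69)&(b>.14)&(b<.29); print(n,i.sum(),"a",np.percentile(a[i],[.3,99.7]).round(4),"b",np.percentile(b[i],[.3,99.7]).round(4))
i=(z>.094)&(z<.103)&(a>.49)&(a<.69)&(b>.16)&(b<.275); q=P[i]; A=np.c_[q[:,:2],np.ones(len(q))]; print("rim plane",np.linalg.lstsq(A,q[:,2],rcond=None)[0])
```

```text
t 27.05 p [0.4426 0.2461 0.2194] yawx 93.9 tilt 2.21 F [ 0.5 -0.   0.8] w 0.600
plate rim 16498 a [0.4849 0.6825] b [0.1577 0.2773]
tray rim 13427 a [0.497  0.6772] b [0.1683 0.2684]
rim plane [-0.00266634  0.0015734   0.09908414]
```

View pics/w9.png

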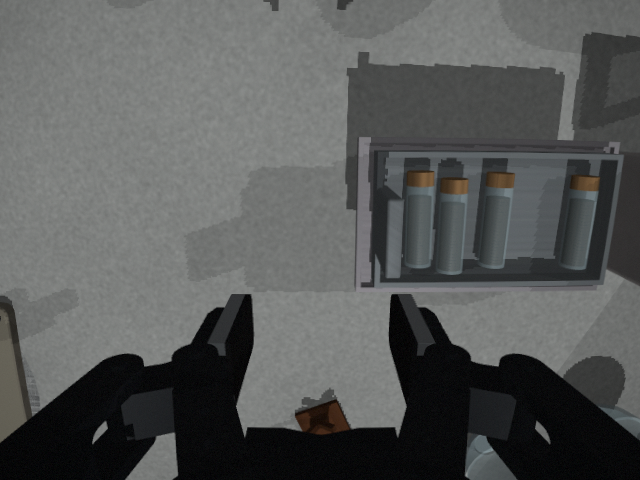

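The tray sits flat inside the rim, with all four tubes at columns 419-580 and the handle on the left, away from the tower. The centre is off by about (+2, +1) mm and the tilt is about 0.003 rad. The gripper is clear.

```bash
python3 -c "
from h import *
print(workorder.hand_in())"
```

```text
the job is handed in; nothing more can be done
None
```

The tube from the cradle is in the steel tray with the other three. The tray now stands on the lift plate with its handle away from the tower. I handed the job in at about 27 s; no verdict was reported.

- **Set-down:** I lowered the tray in 1–1.5 mm steps. The far end touched first with the reported TCP at 0.091 m, and the plate face measured about 0.076 m. The wrist force stayed at 14 N or less, and I pressed lightly until the tray lay flat before letting go.
- **Last checks, from the wrist camera:**
  - The tray centre is about 2 mm (x) and 1 mm (y) from the plate centre.
  - The rim is tilted about 0.003 rad.
  - All four tubes are inside, the gripper is open and clear, and the wrist force is near zero.
- **Failed or disagreed:**
  - The first grasp on the cradle tube closed above it. The finger tips ended about 25 mm short of the stated tool point, so I regrasped with that offset.
  - The tool drifted about 2° out of vertical during moves, and the tray was carried about 2° nose-down.
- **Not checked:** I moved none of the other objects on purpose, but I did not measure their positions at the end.

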